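# Stack a desk cable outlet in its assembly nest

## Task

Put the rectangular cable outlet together in the assembly nest: first the deep liner, fully down on the nest's floor, then the spacer frame flat on top of it, and last the flat cover with its notch over the nest's pin, lying flat on the spacer. Lower each part into place rather than dropping it, let go of everything, and leave the screwdriver, the round grommet cup and the drawer slide where they lie.

Things in the scene. Friction and masses are not known exactly. Their poses are not given: they have to be found in the camera images.
- nest: Assembly nest, fixed to the desk: plywood base 160 (x) x 90 (y) x 10 mm, with four upright aluminium corner angles (79 mm tall over all) round a rectangular pocket. Origin: centre of its underside. Fingers have a 72 mm wide gap between the angles in the middle of each long side (x -36 to 36 mm); there the base is only 56 mm wide, so fingers may reach below the floor.
- nest_floor (a point): Centre of the nest's pocket floor, 10 mm above the desk; x along the pocket's long side towards the pin's end, z up. The pocket is 123 mm (x) by 59 mm (y), open at the top and in the middle of each side. The angles' inner faces are upright to 62 mm above this point, then flare outwards by 4 mm up to 69 mm above it.
- nest_pin (a point): The nest's one locating pin: upright dark steel, 10 mm thick, in the pocket, 40 mm from its centre towards the nest's +x, rising to 70 mm above the pocket floor (top 6 mm tapered). This point is on its axis 56 mm above the floor, where the cover's mid-thickness ends. It passes freely inside liner and spacer, either way round; a cover turned end for end would rest on it and not lie flat.
- liner_mid (a point): The liner (body of the cable outlet), the deepest part: a grey plastic rectangular tub without bottom or top, 120 (x) x 56 (y) x 36 (z) mm, walls 5 mm, with one low thin cross web inside, 20 mm from the centre towards -x. It stands upright on the desk. This point is its centre, 18 mm above its underside; x along its length, z up. Either way round fits.
- spacer_mid (a point): The spacer: a grey plastic rectangular frame, 120 (x) x 56 (y) x 16 (z) mm, rim 8 mm wide, lying flat on the desk. This point is its centre, 8 mm above its underside; x along its length. Either way round fits.
- cover_mid (a point): The cover: a flat dark steel plate 120 (x) x 56 (y) x 8 (z) mm, lying flat on the desk, with an open notch 14 mm wide and 28 mm deep in the middle of its +x short end. This point is its centre, 4 mm above its underside; x along its length towards the notch.
- cover_notch (a point): The point in the cover's notch, half-way up its thickness, 40 mm from the cover's centre towards +x, that lies on the pin's axis when the cover is in place.
- screwdriver: Bystander: a screwdriver about 200 mm long with a black handle, lying on the desk; leave it alone.
- grommet: Bystander: a round grey grommet cup, 68 mm diameter, 24 mm high, standing on the desk; leave it alone.
- slide: Bystander: a steel drawer slide, a channel 200 x 45 x 12 mm, lying on the desk; leave it alone.
There are look-alikes about, which are no part of the job. Leave any blue look-alike of the part that bears liner_mid alone.

How it is judged:
By the outcome, as a careful person would: the job done as asked, in the order asked, and still so for the second after the job is handed in, with the robot touching nothing.
It also fails if it takes over 72 s, if anything falls off the work surface, if the arm or the gripper's body presses on something with over 40 N, if the wrist force passes 120 N, or if a joint passes its speed limit or range.

## Robot

A 6-joint arm with a two-finger parallel gripper is mounted at the origin on the work surface. World frame = base frame: x ahead of the robot, y to its left, z up, the work surface at z = 0. Lengths are in m, angles in rad, forces in N, time in s.
With the tool pointing down it reaches from about 0.3 to 0.775 m from the base axis. Payload 14.6 kg.
Tool frame: the origin (TCP) lies between the finger pads; the fingertips stand 19 mm ahead of it and the grasp point (between the pads) is the TCP; z points along the fingers, y is the direction in which the jaws open and shut (so a half turn about z gives the same grasp; the last joint's range is limited). The gripper opens to 94 mm and grips with 3 to 60 N. Pads are 16 mm wide; open, the fingers measure 119 mm over their backs; the gripper's body (75 mm by 177 mm) begins 78 mm behind the grasp point.
Start: joints at [-1.209, 0.3, 1.521, -0, 1.321, -0.067], TCP at [0.229, -0.5, 0.224] pointing down, gripper open.
Joint ranges: [-3.03, 3.03], [-0.79, 2.21], [0.23, 2.52], [-1.04, 4.18], [0, 3.07], [-2.55, 2.55]. Speed limits (rad/s): [2.22, 2.22, 2.57, 3.14, 3.14, 3.14].

## Interface

Orientations are given as [roll, pitch, yaw] about the fixed x, y, z axes, in that order (R = Rz(yaw) Ry(pitch) Rx(roll)).
In Python, from station import telemetry, vision, ctrl gives the robot as it stands. The module is installed in compiled form; this text tells all that it offers.
- The arm moves only by the shell command python3 -m creep 'ROWS' [FORCE]. ROWS is JSON, a list of rows, each a list of 3 entries, a list of its own where there are three numbers: the shift along the tool's x, y, z in units of 50 mm (1.0 is 50 mm), then the turn about the tool's z in units of 8 degrees (1.0 is 8 degrees), then the opening, from 0 (shut) to 1 (fully open). In form: [[[tx, ty, tz], twist, gripper], ...]. A call has 1 to 12 rows; each row is the pose to reach, as a shift and turn from the pose commanded when the call began, along the tool's axes at that moment; what a row does not reach only later rows make up. A row lasts 1/10 s, in which the tool goes at most 50 mm and 8.59 degrees, less where a joint would pass 70% of its speed; a pose out of reach is approached as far as the arm can. A call with a gripper value outside its range is refused whole. The fingers move at their own pace and stop on an object; FORCE is the grip in N (left out, the last holds). Time passes only in rows, so rows that repeat a pose let the fingers close. It gives the time, the measured TCP pose, the force and the opening at its end, in the units of the state.
- telemetry.get_obs(): the state, without advancing time (a new reading comes with each control period).
- vision.camera(name): name is "scene" or "side" or "wrist"; returns a dict with "img" (480x640x3 uint8, red, green, blue), "depth" (480x640 float32, m along the optical axis (not along the pixel's ray), 0 where there is no reading), "vertical_fov" (degrees; the focal length in pixels is half the picture's height over the tangent of half this angle, whatever the lens; pixels are square), "cx", "cy" (the principal point, pixels), "extrinsics" (4x4, takes a point from camera to world coordinates); the wrist camera has in their place "hand_eye" (4x4, takes a point from camera to tool coordinates, whose origin is the TCP and whose axes are the flange's). Camera axes: x right, y down, z forward; pixel columns grow to the right and rows downward; lengths in m; the calibration is good to about 2 mm. A picture is of the moment at which its call begins: read the wrist's pose just before it.
- ctrl.hand_in(): hands the job in, once; it reports no verdict.
The state is a dict: "time_s": time; "qpos": joint angles; "joint_vel": joint speeds; "tau": joint torques, N m; "ee_pos": TCP position; "eef_rot": TCP orientation; "force": force on the tool from outside, world axes, zero at the start; "moment": the same for the moment, N m; "grip_width": finger opening in m.
Only numpy, scipy, OpenCV 4.12 (cv2) and the standard library are available. Lean on these libraries where they do the work, as an engineer would, in place of code of your own. Each camera call takes 0.05 s, during which the arm holds its last target.

## Working session

There is one attempt and no reset: what is moved stays moved. The work goes in short steps, Python scripts to look and compute and a shell command to move; the robot and the scene stay as the last step left them, time stands still between calls to the robot, and variables do not carry over. Pictures are saved under pics/ and viewed, and the job is handed in when it is done.

```bash
mkdir -p pics; ls
python3 - <<'E'
from station import telemetry, vision
import cv2, numpy as np
print(telemetry.get_obs())
for n in ["scene","side","wrist"]:
    c=vision.camera(n)
    cv2.imwrite(f"pics/{n}0.png",c["img"][:,:,::-1])
    np.savez(f"pics/{n}0.npz",**{k:v for k,v in c.items()})
    print(n,{k:(np.round(v,4).tolist() if hasattr(v,'tolist') else v) for k,v in c.items() if k not in("img","depth")}, (c["depth"]>0).mean())
E
```

```text
pics
{'time_s': 0.0, 'qpos': array([-1.20859958e+00,  3.00482297e-01,  1.52155953e+00, -1.60902371e-05,
        1.32069835e+00, -6.66318172e-02]), 'joint_vel': array([ 2.42889634e-05, -2.03462399e-04, -1.34722908e-03,  1.92060134e-05,
       -9.67708191e-04,  5.25056369e-04]), 'tau': array([ 2.11798630e-05, -5.31806839e+01, -3.52738559e+01,  7.08671822e-02,
        2.43711344e-02, -1.22061506e-04]), 'ee_pos': array([ 0.22858848, -0.49999177,  0.22388929]), 'eef_rot': array([-3.14044664e+00, -6.08545777e-05,  4.28832523e-01]), 'force': array([0.36157287, 0.05555249, 0.4342248 ]), 'moment': array([-0.03295766, -0.07172321, -0.01199189]), 'grip_width': 0.09377523488002357}
scene {'vertical_fov': 48.933115010403164, 'cx': 313.48299861196654, 'cy': 238.06104268470023, 'extrinsics': [[0.0792, 0.8302, -0.5518, 1.3681], [0.9968, -0.0722, 0.0344, -0.0602], [-0.0112, -0.5528, -0.8332, 1.2658], [0.0, 0.0, 0.0, 1.0]]} 0.995830078125
side {'vertical_fov': 51.773193101303214, 'cx': 313.44858033000173, 'cy': 245.65752701499255, 'extrinsics': [[-0.9983, -0.0429, 0.0388, 0.5506], [-0.0579, 0.7441, -0.6656, 0.6876], [-0.0004, -0.6667, -0.7453, 0.8842], [0.0, 0.0, 0.0, 1.0]]} 0.995908203125
wrist {'vertical_fov': 66.1623149281315, 'cx': 322.4373107416132, 'cy': 237.12399134948507, 'hand_eye': [[0.0009, -0.9622, -0.2725, 0.0785], [1.0, 0.0005, 0.0015, -0.0007], [-0.0013, -0.2725, 0.9622, -0.1605], [0.0, 0.0, 0.0, 1.0]]} 0.9960970052083333
```

View pics/scene0.png

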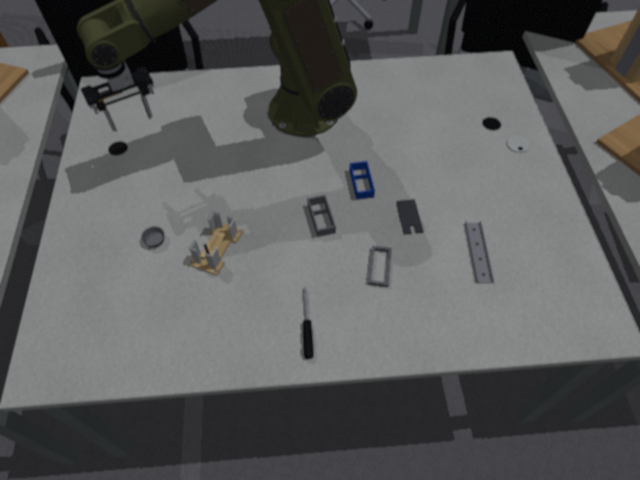

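View pics/side0.png

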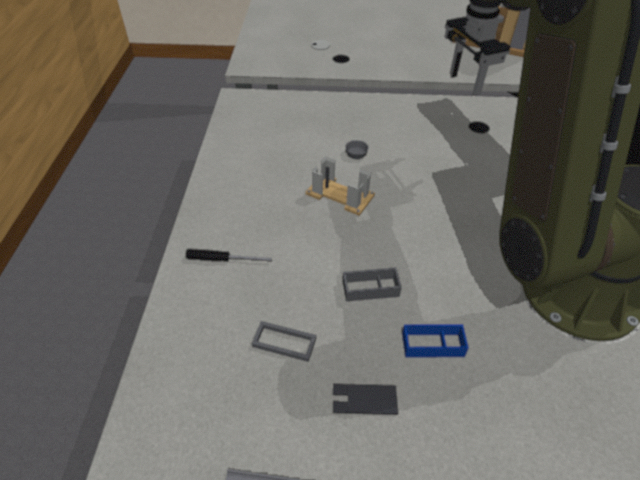

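View pics/wrist0.png

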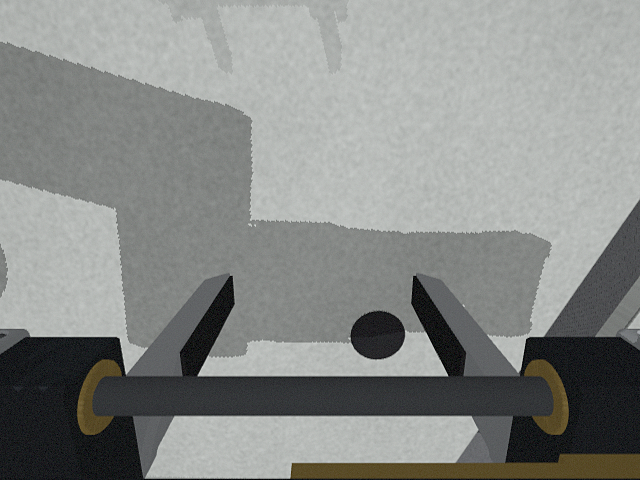

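The scene view shows the nest at about (213,247) and the grommet cup at (152,237). The grey liner is at (320,216) and the blue look-alike at (361,180). The spacer is at (379,266), the cover at (410,217) with its notch towards the bottom, the slide at (480,252) and the screwdriver at (307,325). Next I'll measure them from depth.

```bash
cat > h.py <<'E'
import numpy as np, cv2
from scipy.spatial.transform import Rotation as R
def f_of(c): return 240/np.tan(np.radians(float(c["vertical_fov"]))/2)
def T_of(c,obs=None):
    if "extrinsics" in c: return np.array(c["extrinsics"])
    T=np.eye(4);T[:3,:3]=R.from_euler('xyz',obs["eef_rot"]).as_matrix();T[:3,3]=obs["ee_pos"]
    return T@np.array(c["hand_eye"])
def cloud(c,T):
    f=f_of(c);v,u=np.mgrid[0:480,0:640];d=c["depth"]
    p=np.stack([(u-c["cx"])/f*d,(v-c["cy"])/f*d,d],-1)
    return p@T[:3,:3].T+T[:3,3]
def ray(c,T,uv,z):
    f=f_of(c);uv=np.atleast_2d(uv).astype(float)
    d=np.c_[(uv[:,0]-c["cx"])/f,(uv[:,1]-c["cy"])/f,np.ones(len(uv))]@T[:3,:3].T
    return T[:3,3]+d*((z-T[2,3])/d[:,2])[:,None]
def proj(c,T,P):
    f=f_of(c);q=(np.atleast_2d(P)-T[:3,3])@T[:3,:3]
    return np.c_[q[:,0]/q[:,2]*f+c["cx"],q[:,1]/q[:,2]*f+c["cy"]]
def look(name):
    from station import telemetry,vision
    o=telemetry.get_obs();c=vision.camera(name);return o,c,T_of(c,o)
def save(n,img,scale=1,box=None):
    if box: img=img[box[1]:box[3],box[0]:box[2]]
    img=cv2.resize(img,None,fx=scale,fy=scale,interpolation=cv2.INTER_NEAREST)
    cv2.imwrite("pics/"+n,img[:,:,::-1])
E
python3 - <<'E'
from h import *
for n in ["scene","side"]:
    c=dict(np.load(f"pics/{n}0.npz"));T=T_of(c);P=cloud(c,T)
    ok=(c["depth"]>0)&(P[...,0]>.3)&(P[...,0]<.95)&(abs(P[...,1])<.6)
    flat=P[ok&(abs(P[...,2])<.02)];print(n,"desk z",np.median(flat[:,2]),flat[:,2].std())
    z0=np.median(flat[:,2])
    m=(ok&(P[...,2]>z0+.005)&(P[...,2]<.12)).astype(np.uint8)
    k,l,s,ce=cv2.connectedComponentsWithStats(m)
    for i in range(1,k):
        if s[i,4]<40: continue
        q=P[l==i];ztop=np.percentile(q[:,2],90)
        r=cv2.minAreaRect((q[q[:,2]>z0+.005][:,:2]*1000).astype(np.float32))
        print(ce[i].round(),s[i,4],"ztop",round(ztop,4),"rect mm",np.round(r[0],1),np.round(r[1],1),round(r[2],1),c["img"][l==i].mean(0).round())
c=dict(np.load("pics/scene0.npz"))
save("s_crop1.png",c["img"],5,(140,160,260,280)); save("s_crop2.png",c["img"],5,(290,150,440,270))
c=dict(np.load("pics/side0.npz")); save("d_crop1.png",c["img"],6,(290,140,390,220))
E
```

```text
scene desk z -0.0012937848396121776 0.0035075307422531136
[363. 185.] 381 ztop 0.0363 rect mm [353.7 159.5] [110.4  67.6] 2.7 [29. 44. 82.]
[321. 215.] 523 ztop 0.0356 rect mm [464.4  23.4] [129.8  69.2] 11.9 [57. 58. 62.]
[409. 216.] 501 ztop 0.0106 rect mm [481.1 280.9] [123.6  61.9] 0.6 [49. 50. 54.]
[214. 244.] 1604 ztop 0.0705 rect mm [ 518.5 -292.5] [123.3 195.7] 63.0 [103.  96.  83.]
[472. 251.] 155 ztop 0.0133 rect mm [615.6 434.6] [ 17.7 201.1] 84.5 [86. 87. 93.]
[485. 250.] 163 ztop 0.0135 rect mm [620.4 464.1] [197.   36.7] 0.8 [88. 90. 94.]
[152. 236.] 273 ztop 0.0223 rect mm [ 492.9 -466.2] [77.7 66. ] 6.7 [67. 68. 73.]
[380. 266.] 370 ztop 0.0176 rect mm [639.7 166.1] [ 61.5 130.9] 79.6 [78. 80. 84.]
[307. 333.] 466 ztop 0.0253 rect mm [794.1 -44.6] [ 28.  201.7] 86.1 [41. 42. 44.]
side desk z 0.00033030647682763536 0.0029851841989068477
[356. 148.] 258 ztop 0.0236 rect mm [ 495.1 -466.1] [65.6 67.1] 6.4 [74. 75. 77.]
[341. 187.] 1821 ztop 0.0718 rect mm [ 530.  -298.2] [128.4 160.6] 60.8 [118. 109.  94.]
[215. 255.] 569 ztop 0.0261 rect mm [790.9 -41. ] [ 25.2 199.5] 86.3 [52. 52. 53.]
[372. 283.] 1240 ztop 0.0359 rect mm [463.2  20.2] [120.6  59.8] 9.6 [71. 72. 73.]
[284. 340.] 849 ztop 0.0178 rect mm [641.1 166.8] [ 59.3 121.2] 77.3 [84. 85. 87.]
[428. 340.] 1158 ztop 0.0363 rect mm [349.5 156.2] [101.9  58.4] 3.5 [ 28.  53. 104.]
[366. 398.] 1704 ztop 0.0102 rect mm [479.3 279.4] [120.9  58. ] 1.7 [56. 57. 60.]
[260. 475.] 222 ztop 0.0142 rect mm [651.2 428.3] [  6.8 123. ] 85.7 [ 98.  99. 102.]
```

View pics/s_crop1.png

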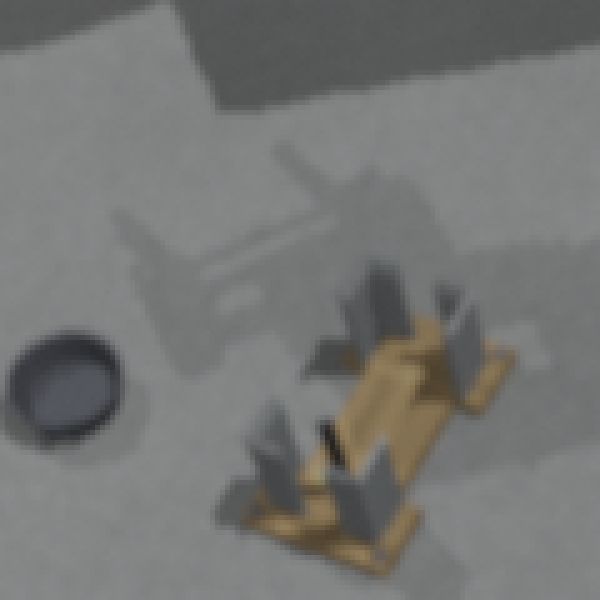

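View pics/s_crop2.png

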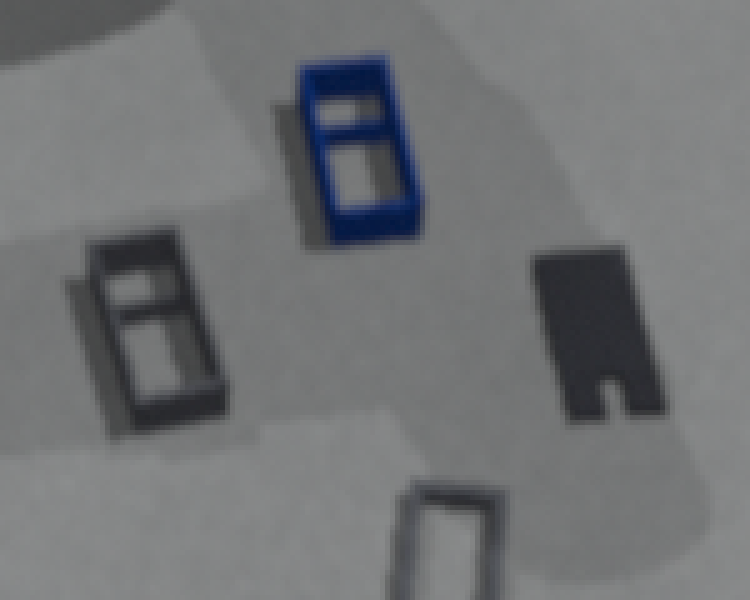

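View pics/d_crop1.png

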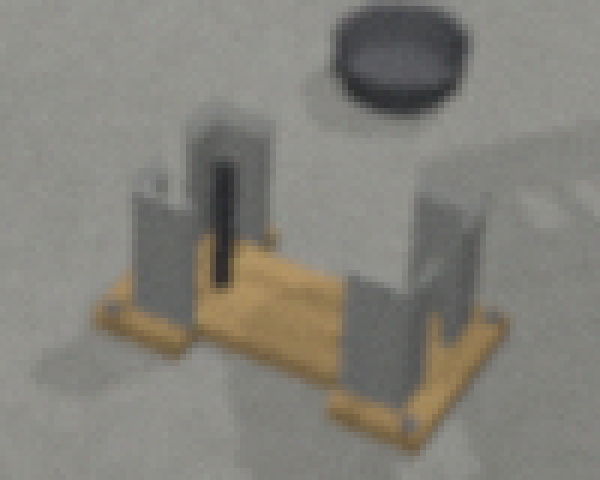

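There are two candidates for the liner: the grey tub at scene (321,215) and the blue one at (363,185). The grey one fits the description (grey plastic, and 120 x 60 mm measured in the side view), and the enlarged crop confirms it. The blue one is the look-alike, so I'll leave it alone. The pin is at the nest's end towards world +x, -y. Next I'll look at the nest from above.

```bash
cat >> h.py <<'E'
def goto(p,yaw_deg):
    from station import telemetry
    o=telemetry.get_obs();Rm=R.from_euler('xyz',o["eef_rot"]).as_matrix()
    s=Rm.T@(np.array(p)-o["ee_pos"])/.05
    dy=(yaw_deg-np.degrees(o["eef_rot"][2])+180)%360-180
    print("t",o["time_s"],"now",o["ee_pos"].round(4),"rot",np.degrees(o["eef_rot"]).round(2),"F",o["force"].round(1),"w",round(o["grip_width"],4))
    print("  shift units",s.round(3),"twist",round(-dy/8,3))
E
python3 -c "
from h import *
goto([.51,-.29,.24],-28)"
```

```text
t 0.15 now [ 0.2286 -0.5     0.224 ] rot [-179.95   -0.     24.57] F [ 0.4 -0.1 -0.3] w 0.0936
  shift units [ 6.865 -1.48  -0.318] twist 6.571
```

```bash
python3 -m creep '[[[1,-0.2,-0.1],1,1],[[2,-0.4,-0.2],2,1],[[3,-0.6,-0.3],3,1],[[4,-0.9,-0.32],4,1],[[5,-1.1,-0.32],5,1],[[6,-1.3,-0.32],6,1],[[6.86,-1.48,-0.32],6.57,1],[[6.86,-1.48,-0.32],6.57,1],[[6.86,-1.48,-0.32],6.57,1],[[6.86,-1.48,-0.32],6.57,1]]'
python3 - <<'E'
from h import *
o,c,T=look("wrist");goto([.51,-.29,.24],-28)
np.savez("pics/w1.npz",T=T,**c);save("w1.png",c["img"])
E
```

```text
time_s: 1.15
ee_pos: [0.5096, -0.2902, 0.24]
eef_rot: [3.141, 0.001, -0.487]
force: [-0.6, -0.6, 0.6]
grip_width: 0.0937
t 1.2 now [ 0.5092 -0.2908  0.2402] rot [ 1.7999e+02  3.0000e-02 -2.8000e+01] F [-0.4  0.7  0.7] w 0.0939
  shift units [ 0.006 -0.021  0.004] twist 0.0
```

View pics/w1.png

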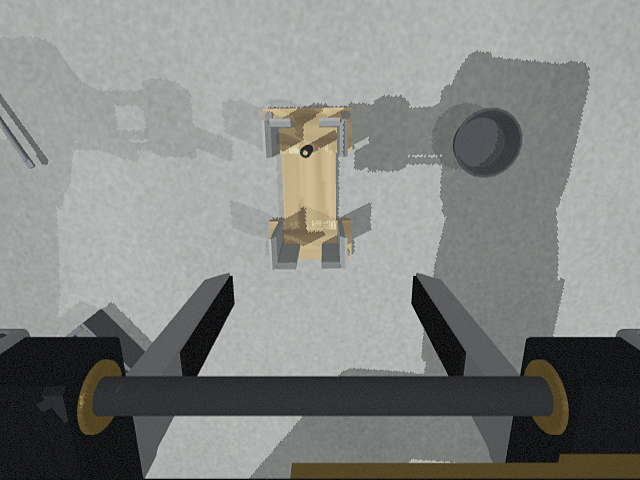

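The wrist view shows the nest almost aligned, centred near (310,190). The pin top is at (306,151), at the end away from the arm. I'll measure it.

Run:
```python
from h import *
c=dict(np.load("pics/w1.npz"));T=c["T"];P=cloud(c,T)
box=(225,85,395,285)
save("w1c.png",c["img"],3.0,box)
sub=np.zeros((480,640),bool);sub[box[1]:box[3],box[0]:box[2]]=1
for z in (0,.01,.0725,.076,.079):
    m=sub&(abs(P[...,2]-z)<.0015);print(z,m.sum())
m=(sub&(P[...,2]>.071)&(P[...,2]<.09)).astype(np.uint8)
k,l,s,ce=cv2.connectedComponentsWithStats(m)
for i in range(1,k):
    if s[i,4]>3:
        q=P[l==i];print(s[i],ce[i].round(1),q.min(0).round(4),q.max(0).round(4),q.mean(0).round(4))
v=np.zeros((480,640,3),np.uint8)
zz=np.clip(P[...,2]*1000*2.8,0,255).astype(np.uint8)
save("w1z.png",cv2.applyColorMap(zz,cv2.COLORMAP_JET),3.0,box)
print("pin",ray(c,T,[[306,151]],.079))
```

```text
0 20561
0.01 7442
0.0725 296
0.076 643
0.079 838
[261 119  30  39 489] [270.9 133.5] [ 0.5817 -0.308   0.071 ] [ 0.6112 -0.2736  0.0806] [ 0.5985 -0.2886  0.0768]
[319 118  29  39 469] [338.  131.9] [ 0.5521 -0.3504  0.0711] [ 0.5905 -0.3275  0.0805] [ 0.5731 -0.3394  0.077 ]
[300 147  12  12  88] [305.3 151.9] [ 0.5668 -0.3117  0.0718] [ 0.5762 -0.3021  0.0813] [ 0.5716 -0.3071  0.0769]
[268 237  28  35 433] [278.  258.7] [ 0.4805 -0.2493  0.071 ] [ 0.5193 -0.2263  0.0802] [ 0.4984 -0.2383  0.0764]
[322 236  26  35 395] [338.1 257.6] [ 0.4607 -0.3041  0.0712] [ 0.4901 -0.2695  0.0804] [ 0.4733 -0.2881  0.0765]
pin [[ 0.57209203 -0.30814349  0.079     ]]
```

View pics/w1c.png

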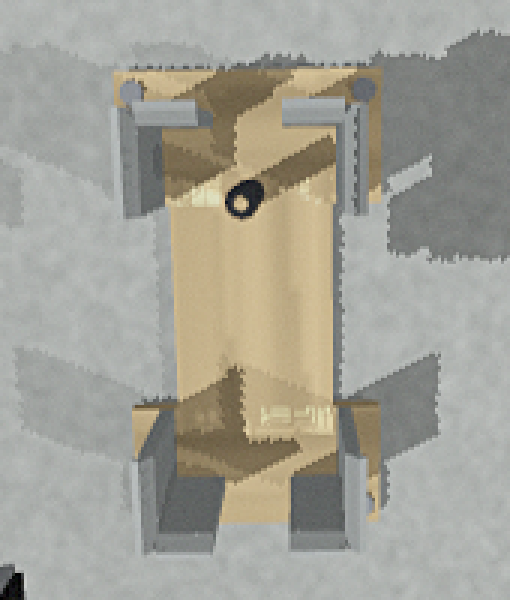

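View pics/w1z.png

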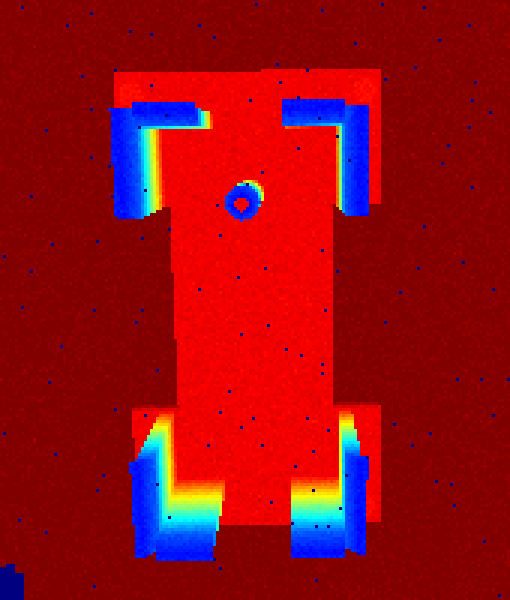

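```bash
cat >> h.py <<'E'
def nestfit(c,T,box):
    P=cloud(c,T);sub=np.zeros((480,640),bool);sub[box[1]:box[3],box[0]:box[2]]=1
    m=sub&(P[...,2]>.074)&(P[...,2]<.085)
    k,l,s,ce=cv2.connectedComponentsWithStats(m.astype(np.uint8))
    big=[i for i in range(1,k) if s[i,4]>150]
    q=np.concatenate([P[l==i] for i in big]);r=cv2.minAreaRect((q[:,:2]*1000).astype(np.float32))
    return r,[P[l==i].mean(0) for i in big],s
E
python3 - <<'E'
from h import *
c=dict(np.load("pics/w1.npz"));T=c["T"];P=cloud(c,T);box=(225,85,395,285)
r,ce,s=nestfit(c,T,box);print("top rect",r)
print("mean of 4",np.mean(ce,0),[np.round(x,4) for x in ce])
# pin: colour mask dark
g=c["img"].max(-1);m=np.zeros((480,640),np.uint8);m[140:170,292:322]=(g[140:170,292:322]<60)
k,l,s,cc=cv2.connectedComponentsWithStats(m);print(s,cc)
pm=(P[...,2]>.074)&(P[...,2]<.085);pm[:140]=0;pm[170:]=0;pm[:,:292]=0;pm[:,322:]=0
print("pin pts",P[pm].mean(0))
# base plane z=.01 outline -> rect
k=(abs(P[...,2]-.01)<.004)&(c["img"][...,0].astype(int)-c["img"][...,2]>25);k[:85]=0;k[285:]=0;k[:,:225]=0;k[:,395:]=0
print("base rect",cv2.minAreaRect((P[k][:,:2]*1000).astype(np.float32)))
d=P[(abs(P[...,2])<.02)][:,2];print("desk",np.median(d))
E
```

```text
top rect ((535.5492553710938, -288.38079833984375), (72.2898178100586, 136.18023681640625), 63.130855560302734)
mean of 4 [ 0.53659864 -0.29035028  0.07739775] [array([ 0.599 , -0.2886,  0.0775]), array([ 0.5731, -0.3397,  0.0775]), array([ 0.4759, -0.2953,  0.0774]), array([ 0.4984, -0.2378,  0.0772])]
[[     0      0    640    480 307118]
 [   300    145     13     13     82]] [[319.50340586 239.52390938]
 [306.74390244 149.95121951]]
pin pts [ 0.57155342 -0.30698654  0.07711616]
base rect ((535.7640991210938, -288.5908203125), (89.99728393554688, 159.93936157226562), 63.17426300048828)
desk 0.00033514857258612474
```

The nest fit agrees on all counts. The base rectangle comes out at 90.0 x 159.9 mm, the centre is (0.5357, -0.2885) and the yaw is -26.85°. The pin is 40 mm from the centre, as given. Now the liner.

```bash
python3 -c "
from h import *
goto([.45,.018,.24],10)"
```

```text
t 1.2 now [ 0.5092 -0.2908  0.2402] rot [ 1.7999e+02  3.0000e-02 -2.8000e+01] F [-0.4  0.7  0.7] w 0.0939
  shift units [-3.945 -4.896  0.006] twist -4.75
```

```bash
python3 -m creep '[[[-0.6,-0.7,0],-0.7,1],[[-1.2,-1.4,0],-1.4,1],[[-1.8,-2.2,0],-2.1,1],[[-2.4,-3,0],-2.9,1],[[-3,-3.7,0],-3.6,1],[[-3.6,-4.4,0],-4.3,1],[[-3.94,-4.9,0],-4.75,1],[[-3.94,-4.9,0],-4.75,1],[[-3.94,-4.9,0],-4.75,1],[[-3.94,-4.9,0],-4.75,1]]'
python3 - <<'E'
from h import *
o,c,T=look("wrist");goto([.45,.018,.24],10)
np.savez("pics/w2.npz",T=T,**c);save("w2.png",c["img"])
P=cloud(c,T)
m=((P[...,2]>.03)&(P[...,2]<.042)).astype(np.uint8);m[270:]=0
k,l,s,ce=cv2.connectedComponentsWithStats(m)
for i in range(1,k):
    if s[i,4]>150:
        q=P[l==i];print(s[i],ce[i].round(1),c["img"][l==i].mean(0).round(),cv2.minAreaRect((q[:,:2]*1000).astype(np.float32)),np.median(q[:,2]))
E
```

```text
time_s: 2.2
ee_pos: [0.4509, 0.0172, 0.2405]
eef_rot: [3.141, -0.0, 0.172]
force: [1.4, -0.2, 0.2]
grip_width: 0.0938
t 2.25 now [0.4509 0.0172 0.2404] rot [1.7999e+02 1.0000e-02 9.8600e+00] F [-0.3 -0.1  0.1] w 0.0941
  shift units [-0.016 -0.019  0.008] twist -0.017
[ 295  142   59  119 1782] [323.9 200.3] [110. 114. 119.] ((460.920166015625, 17.669057846069336), (120.23213958740234, 55.99474334716797), 9.602972984313965) 0.03612687900468001
[565 190  30  38 293] [578.5 206.1] [110. 113. 112.] ((499.98284912109375, -235.640625), (37.38715744018555, 18.495893478393555), 7.521055698394775) 0.03620502857824631
[614 227  24  18 186] [625.5 235.6] [111. 114. 113.] ((481.6405029296875, -294.36163330078125), (3.7254011631011963, 19.904417037963867), 65.18278503417969) 0.03621012863125603
[154 237  56  33 661] [179.9 249.2] [ 38.  76. 143.] ((380.38372802734375, 155.04270935058594), (35.89931106567383, 56.43397521972656), 4.324256896972656) 0.035616615322898726
```

View pics/w2.png

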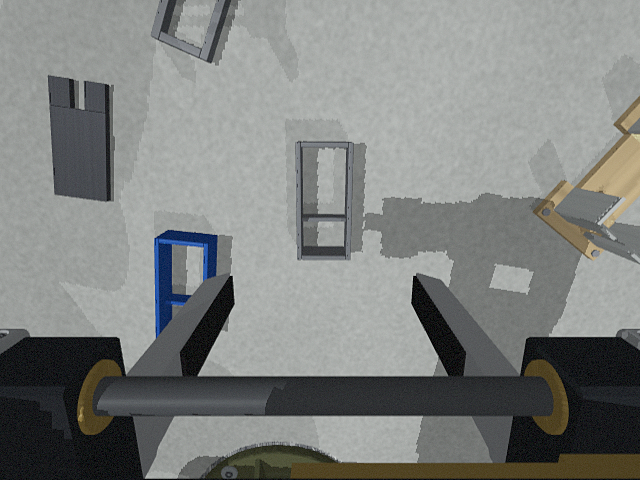

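The grey liner in the wrist view is centred at (324,200). It measures 120.2 x 56.0 mm with its top at 36 mm, at (0.4609, 0.0177), yaw 9.6°. The blue one is clear of the fingers' path, so I'll grasp the liner.

```bash
python3 -c "
from h import *
goto([.4609,.0177,.024],9.6)"
```

```text
t 2.25 now [0.4509 0.0172 0.2404] rot [1.7999e+02 1.0000e-02 9.8600e+00] F [-0.3 -0.1  0.1] w 0.0941
  shift units [0.198 0.024 4.328] twist 0.033
```

```bash
python3 -m creep '[[[0.1,0.01,0.6],0.03,1],[[0.2,0.02,1.3],0.03,1],[[0.2,0.02,2.2],0.03,1],[[0.2,0.02,3],0.03,1],[[0.2,0.02,3.7],0.03,1],[[0.2,0.02,4.1],0.03,1],[[0.2,0.02,4.33],0.03,1],[[0.2,0.02,4.33],0.03,1],[[0.2,0.02,4.33],0.03,0.5],[[0.2,0.02,4.33],0.03,0.5],[[0.2,0.02,4.33],0.03,0.5],[[0.2,0.02,4.33],0.03,0.5]]' 30
python3 -m creep '[[[0,0,0],0,0.5],[[0,0,0],0,0.5],[[0,0,-0.5],0,0.5],[[0,0,-1.3],0,0.5],[[0,0,-2.1],0,0.5],[[0,0,-2.8],0,0.5],[[0,0,-3.2],0,0.5],[[0,0,-3.2],0,0.5]]' 30
python3 - <<'E'
from h import *
o,c,T=look("wrist");goto([.5357,-.2885,.18],-26.85)
np.savez("pics/w3.npz",T=T,**c);save("w3.png",c["img"])
E
```

```text
time_s: 3.45
ee_pos: [0.4612, 0.0193, 0.0246]
eef_rot: [3.141, -0.001, 0.17]
force: [-0.2, -1.0, 0.7]
grip_width: 0.0653
time_s: 4.25
ee_pos: [0.4618, 0.0193, 0.1862]
eef_rot: [3.141, -0.004, 0.171]
force: [0.7, 0.2, -2.6]
grip_width: 0.0559
t 4.3 now [0.461  0.0193 0.1841] rot [ 1.7999e+02 -8.0000e-02  9.7700e+00] F [-0.2 -1.1 -2.7] w 0.0556
  shift units [0.426 6.32  0.085] twist 4.578
```

View pics/w3.png

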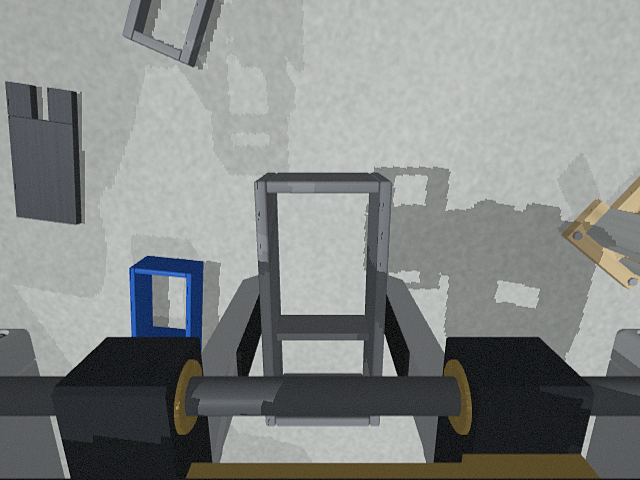

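The liner is held (opening 56 mm) and its end edge is at v≈180. I'll check how repeatable the pose reading is, and how the liner sits relative to the TCP.

Run:
```python
from h import *
for i in range(5):
    o,c,T=look("wrist");print(o["time_s"],(o["ee_pos"]*1000).round(2),np.degrees(o["eef_rot"]).round(2),o["qpos"].round(5))
H=c["hand_eye"];P=cloud(c,H) # tool coords
m=((P[...,2]>-.016)&(P[...,2]<-.005)).astype(np.uint8)
k,l,s,ce=cv2.connectedComponentsWithStats(m)
for i in range(1,k):
    if s[i,4]>100:
        q=P[l==i];print(s[i],q[:,:2].min(0).round(4),q[:,:2].max(0).round(4),np.median(q[:,2]),cv2.minAreaRect((q[:,:2]*1000).astype(np.float32)))
```

```text
4.3 [461.05  19.3  184.13] [ 1.7999e+02 -8.0000e-02  9.7700e+00] [-3.75900e-02  1.41810e-01  1.81250e+00  4.00000e-05  1.18588e+00
  1.36262e+00]
4.35 [460.52  19.32 182.96] [-1.7999e+02  5.0000e-02  9.7700e+00] [-3.75900e-02  1.43270e-01  1.81375e+00  3.00000e-05  1.18549e+00
  1.36266e+00]
4.4 [460.28  19.32 182.43] [-1.7997e+02  1.2000e-01  9.7700e+00] [-3.76200e-02  1.44060e-01  1.81419e+00  7.00000e-05  1.18553e+00
  1.36265e+00]
4.45 [460.23  19.3  182.3 ] [-1.7997e+02  1.5000e-01  9.7700e+00] [-3.76400e-02  1.44400e-01  1.81411e+00  1.00000e-05  1.18581e+00
  1.36266e+00]
4.5 [460.31  19.3  182.4 ] [-1.7997e+02  1.5000e-01  9.7700e+00] [-3.76400e-02  1.44410e-01  1.81385e+00  1.00000e-05  1.18598e+00
  1.36266e+00]
[ 230  179  186  198 7541] [-0.0352 -0.0404] [0.0599 0.04  ] -0.01174432201306777 ((12.371807098388672, -0.23253631591796875), (80.3993148803711, 95.0595932006836), 89.90485382080078)
[ 266  416  114   10 1131] [-0.0601 -0.0279] [-0.0533  0.0277] -0.011778986921374857 ((-56.70966339111328, -0.10247230529785156), (6.841963291168213, 55.67665481567383), 0.06473120301961899)
```

The held liner is centred in the tool to about 0.1 mm in both x and y, so the camera and tool agree. Moving over the nest.

```bash
python3 -c "
from h import *
goto([.5357,-.2885,.16],-26.85)"
```

```text
t 4.55 now [0.4604 0.0193 0.1826] rot [-1.7997e+02  1.3000e-01  9.7700e+00] F [ 0.3 -0.7 -1.5] w 0.0561
  shift units [0.44  6.322 0.448] twist 4.577
```

```bash
python3 -m creep '[[[0.05,0.5,0],0.5,0.5],[[0.1,1.3,0],1.1,0.5],[[0.2,2.1,0.1],1.7,0.5],[[0.25,2.9,0.2],2.3,0.5],[[0.3,3.7,0.3],2.9,0.5],[[0.35,4.5,0.4],3.5,0.5],[[0.4,5.2,0.45],4,0.5],[[0.44,5.8,0.45],4.4,0.5],[[0.44,6.2,0.45],4.58,0.5],[[0.44,6.32,0.45],4.58,0.5],[[0.44,6.32,0.45],4.58,0.5],[[0.44,6.32,0.45],4.58,0.5]]'
python3 - <<'E'
from h import *
for i in range(6): o,c,T=look("wrist")
goto([.5357,-.2885,.105],-26.85)
np.savez("pics/w4.npz",T=T,**c);save("w4.png",c["img"])
E
```

```text
time_s: 5.75
ee_pos: [0.5361, -0.2874, 0.1611]
eef_rot: [-3.141, 0.001, -0.468]
force: [0.2, 0.7, -2.0]
grip_width: 0.0556
t 6.05 now [ 0.5363 -0.2879  0.1616] rot [-1.800e+02 -1.000e-02 -2.683e+01] F [-0.1  0.1 -0.7] w 0.0561
  shift units [-0.006  0.016  1.133] twist 0.003
```

View pics/w4.png

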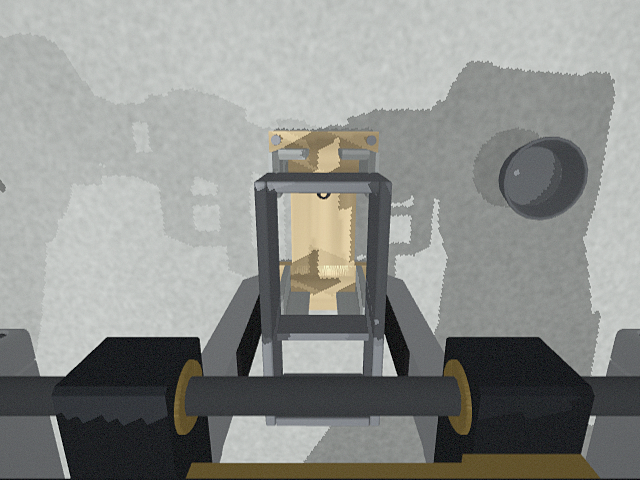

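The liner is above the nest. The pin top shows at (323,195) and the nest's far screws at (277,140) and (371,140). I'll re-measure the nest relative to the tool from here.

Run:
```python
from h import *
c=dict(np.load("pics/w4.npz"));T=c["T"];P=cloud(c,T);Q=cloud(c,c["hand_eye"])
m=(P[...,2]>.066)&(P[...,2]<.085);m[:188]=0;m[205:]=0;m[:,:305]=0;m[:,345:]=0
print("pin",m.sum(),P[m].mean(0).round(4),"tool",Q[m].mean(0).round(4),"x expect .040")
m=(P[...,2]>.004)&(P[...,2]<.016)&(c["img"][...,0].astype(int)-c["img"][...,2]>15)
mm=m.copy();mm[175:]=0
q=Q[mm];print("far base edge x",np.percentile(q[:,0],[98,99.5]),"expect .080; y",np.percentile(q[:,1],[1,99]),"expect +-.045")
m=(P[...,2]>.074)&(P[...,2]<.085);m[:145]=0;m[172:]=0
q=Q[m];print("far angle tops",q[:,:2].min(0),q[:,:2].max(0), "expect x .068 y+-.036")
```

```text
pin 50 [ 0.5694 -0.3056  0.077 ] tool [0.0375 0.001  0.0847] x expect .040
far base edge x [0.07922783 0.07926213] expect .080; y [-0.04246953  0.04499586] expect +-.045
far angle tops [ 0.05403802 -0.03506643] [0.0679189  0.03724776] expect x .068 y+-.036
```

```bash
python3 -m creep '[[[-0.01,0.02,0.3],0,0.5],[[-0.01,0.02,0.7],0,0.5],[[-0.01,0.02,1],0,0.5],[[-0.01,0.02,1],0,0.5],[[-0.01,0.02,1],0,0.5],[[-0.01,0.02,1],0,0.5],[[-0.01,0.02,1],0,0.5]]'
python3 - <<'E'
from h import *
for i in range(3): o,c,T=look("wrist")
goto([.5357,-.2885,.0343],-26.85)
P=cloud(c,T);Q=cloud(c,c["hand_eye"])
np.savez("pics/w5.npz",T=T,**c);save("w5.png",c["img"])
o,c,T=look("side");save("d5.png",c["img"],5,(270,110,400,230))
E
```

```text
time_s: 6.75
ee_pos: [0.5356, -0.2893, 0.1123]
eef_rot: [3.141, -0.001, -0.469]
force: [0.1, -0.1, -2.9]
grip_width: 0.056
t 6.9 now [ 0.5354 -0.2891  0.1119] rot [ 1.800e+02 -4.000e-02 -2.687e+01] F [ 0.8  0.7 -1.6] w 0.056
  shift units [-0.002 -0.014  1.552] twist -0.002
```

View pics/w5.png

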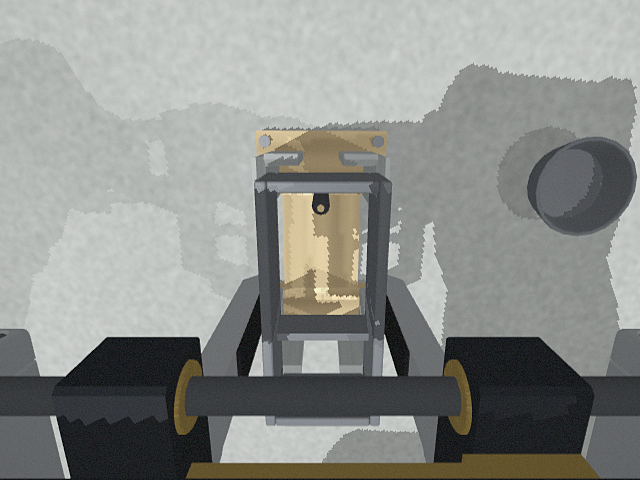

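View pics/d5.png

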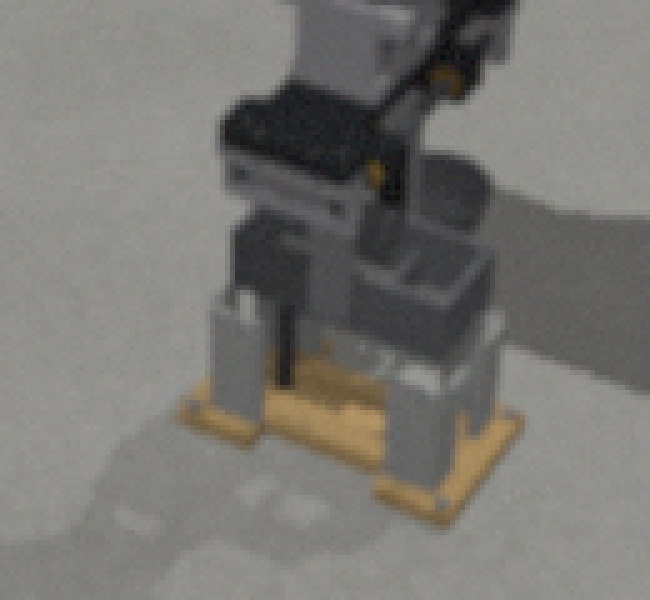

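Run:
```python
from h import *
c=dict(np.load("pics/w5.npz"));T=c["T"];P=cloud(c,T);Q=cloud(c,c["hand_eye"])
m=(P[...,2]>.066)&(P[...,2]<.085);m[:194]=0;m[225:]=0;m[:,:305]=0;m[:,340:]=0
print("pin",m.sum(),"tool",Q[m].mean(0).round(4),Q[m].min(0).round(4),Q[m].max(0).round(4),"x expect .040")
m=(P[...,2]>.004)&(P[...,2]<.016)&(c["img"][...,0].astype(int)-c["img"][...,2]>15)
mm=m.copy();mm[150:]=0
q=Q[mm];print("far base edge x",np.percentile(q[:,0],[50,98,99.5]),"expect .080; y",np.percentile(q[:,1],[1,99]),"expect +-.045")
m=(P[...,2]>.074)&(P[...,2]<.085);m[:145]=0;m[172:]=0
q=Q[m];print("far angle tops",q[:,:2].min(0),q[:,:2].max(0))
```

```text
pin 245 tool [ 0.0412 -0.0007  0.0363] [ 0.0354 -0.0053  0.0307] [0.045  0.0041 0.0459] x expect .040
far base edge x [0.07379004 0.07974486 0.07976425] expect .080; y [-0.04479026  0.0436203 ] expect +-.045
far angle tops [ 0.0589297  -0.03697465] [0.06805856 0.03555679]
```

The tool is now 0.65 mm off in y and x is within 0.2 mm. I'll correct y and lower the liner in steps.

```bash
python3 -m creep '[[[0,-0.013,0.1],0,0.5],[[0,-0.013,0.2],0,0.5],[[0,-0.013,0.35],0,0.5],[[0,-0.013,0.5],0,0.5],[[0,-0.013,0.65],0,0.5],[[0,-0.013,0.65],0,0.5]]'
python3 -c "
from h import *
for i in range(2): o,c,T=look('wrist')
goto([.5357,-.2885,.0343],-26.85)"
```

```text
time_s: 7.55
ee_pos: [0.5351, -0.2882, 0.0775]
eef_rot: [-3.141, 0.002, -0.469]
force: [0.6, 0.7, -2.3]
grip_width: 0.0557
t 7.65 now [ 0.5356 -0.2885  0.0788] rot [-1.800e+02  1.000e-02 -2.687e+01] F [ 0.4  1.  -1.6] w 0.056
  shift units [ 0.002 -0.001  0.89 ] twist -0.003
```

No contact and the alignment is good. Lowering to just above the floor.

```bash
python3 -m creep '[[[0,0,0.1],0,0.5],[[0,0,0.25],0,0.5],[[0,0,0.4],0,0.5],[[0,0,0.55],0,0.5],[[0,0,0.7],0,0.5],[[0,0,0.78],0,0.5],[[0,0,0.82],0,0.5],[[0,0,0.86],0,0.5],[[0,0,0.88],0,0.5],[[0,0,0.89],0,0.5],[[0,0,0.89],0,0.5]]'
python3 -c "
from h import *
for i in range(2): o,c,T=look('wrist')
goto([.5357,-.2885,.0343],-26.85)
save('w6.png',c['img'])
o,c,T=look('side');save('d6.png',c['img'],5,(270,110,400,230))
"
```

```text
time_s: 8.75
ee_pos: [0.5357, -0.2886, 0.0346]
eef_rot: [3.142, -0.0, -0.469]
force: [0.1, 0.9, -1.5]
grip_width: 0.0559
t 8.85 now [ 0.5357 -0.2885  0.0346] rot [ 1.800e+02 -1.000e-02 -2.687e+01] F [ 0.3  0.5 -1.2] w 0.0559
  shift units [ 0.    -0.001  0.006] twist -0.003
```

View pics/d6.png

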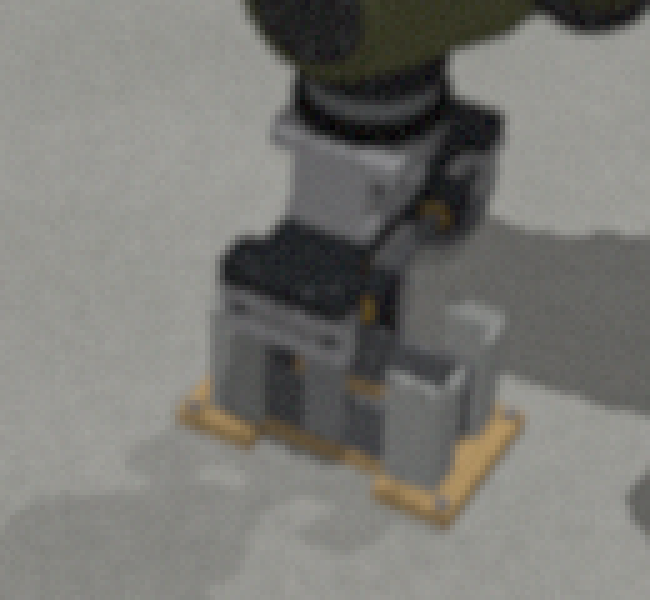

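The liner is in the pocket with no side force. I'll lower it in fractions of a millimetre until it touches.

```bash
python3 -m creep '[[[0,0,0.01],0,0.5],[[0,0,0.02],0,0.5],[[0,0,0.03],0,0.5],[[0,0,0.03],0,0.5]]'
python3 -c "
from h import *
goto([.5357,-.2885,.0343],-26.85)"
```

```text
time_s: 9.3
ee_pos: [0.5357, -0.2886, 0.0343]
eef_rot: [3.141, -0.001, -0.469]
force: [-6.0, 3.7, 13.4]
grip_width: 0.056
t 9.3 now [ 0.5357 -0.2886  0.0343] rot [ 1.7999e+02 -3.0000e-02 -2.6870e+01] F [-6.   3.7 13.4] w 0.056
  shift units [-0.001 -0.001  0.   ] twist -0.002
```

The floor contact force is 13 N at the predicted height. Releasing and lifting.

```bash
python3 -m creep '[[[0,0,0],0,0.7],[[0,0,0],0,0.85],[[0,0,0],0,0.85],[[0,0,0],0,0.85],[[0,0,-0.3],0,0.85],[[0,0,-0.9],0,0.85],[[0,0,-1.6],0,0.9],[[0,0,-2.4],0,1],[[0,0,-3.2],0,1],[[0,0,-3.6],0,1],[[0,0,-3.6],0,1]]'
python3 - <<'E'
from h import *
o,c,T=look("wrist")
np.savez("pics/w7.npz",T=T,**c);save("w7.png",c["img"])
goto([.63,.168,.24],-12)
P=cloud(c,T)
m=((P[...,2]>.042)&(P[...,2]<.050)).astype(np.uint8);m[:100]=0;m[:,:200]=0;m[:,440:]=0;m[340:]=0
k,l,s,ce=cv2.connectedComponentsWithStats(m)
for i in range(1,k):
    if s[i,4]>100:
        q=P[l==i];print(s[i],q.min(0).round(4),q.max(0).round(4),np.percentile(q[:,2],[5,50,95]).round(4),cv2.minAreaRect((q[:,:2]*1000).astype(np.float32)))
E
```

```text
time_s: 10.4
ee_pos: [0.5364, -0.289, 0.2174]
eef_rot: [3.141, -0.006, -0.469]
force: [-0.1, 0.2, 0.3]
grip_width: 0.0937
t 10.45 now [ 0.5358 -0.2886  0.2147] rot [ 1.7999e+02 -1.6000e-01 -2.6870e+01] F [-0.2 -1.  -0.8] w 0.0939
  shift units [-2.446 -8.998 -0.515] twist -1.859
[ 291  157   63  131 2153] [ 0.4673 -0.3401  0.042 ] [ 0.6007 -0.2347  0.0499] [0.0438 0.0461 0.0474] ((534.779052734375, -287.87652587890625), (59.12700653076172, 121.89058685302734), 63.24045944213867)
```

View pics/w7.png

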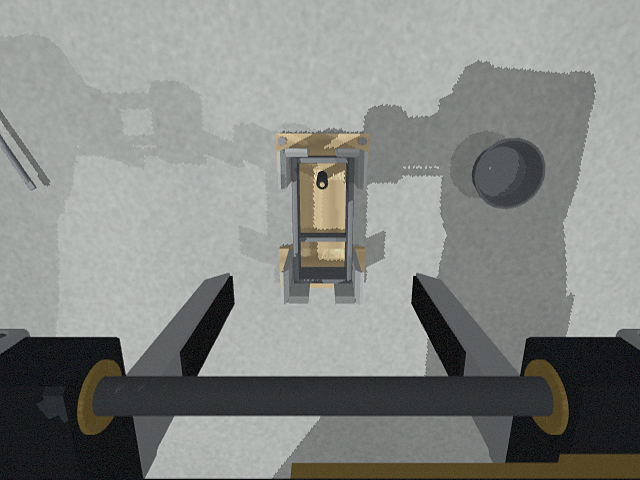

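The liner sits in the nest with its rim at z = 46 mm (36 + 10 as expected), flat, with the pin at (322,180) inside it. Now the spacer.

```bash
python3 -m creep '[[[-0.2,-0.5,-0.5],-0.1,1],[[-0.4,-1.3,-0.5],-0.3,1],[[-0.6,-2.2,-0.5],-0.5,1],[[-0.8,-3.1,-0.5],-0.7,1],[[-1.1,-4,-0.5],-0.9,1],[[-1.3,-4.9,-0.5],-1.1,1],[[-1.5,-5.8,-0.5],-1.3,1],[[-1.8,-6.7,-0.5],-1.5,1],[[-2,-7.6,-0.5],-1.7,1],[[-2.2,-8.3,-0.5],-1.86,1],[[-2.4,-8.8,-0.5],-1.86,1],[[-2.45,-9,-0.5],-1.86,1]]'
python3 -m creep '[[[0,0,0],0,1],[[0,0,0],0,1],[[0,0,0],0,1]]'
python3 - <<'E'
from h import *
for i in range(2): o,c,T=look("wrist")
goto([.63,.168,.24],-12)
np.savez("pics/w8.npz",T=T,**c);save("w8.png",c["img"])
P=cloud(c,T)
m=((P[...,2]>.012)&(P[...,2]<.021)).astype(np.uint8);m[290:]=0
k,l,s,ce=cv2.connectedComponentsWithStats(m)
for i in range(1,k):
    if s[i,4]>150:
        q=P[l==i];print(s[i],ce[i].round(1),c["img"][l==i].mean(0).round(),cv2.minAreaRect((q[:,:2]*1000).astype(np.float32)),np.median(q[:,2]))
m=((P[...,2]>.0045)&(P[...,2]<.0115)).astype(np.uint8);m[290:]=0
k,l,s,ce=cv2.connectedComponentsWithStats(m)
for i in range(1,k):
    if s[i,4]>400:
        q=P[l==i];print("cover?",s[i],ce[i].round(1),c["img"][l==i].mean(0).round(),cv2.minAreaRect((q[:,:2]*1000).astype(np.float32)),np.median(q[:,2]))
E
```

```text
time_s: 11.65
ee_pos: [0.6291, 0.1706, 0.2362]
eef_rot: [3.141, 0.002, -0.207]
force: [-0.3, -0.6, 0.3]
grip_width: 0.0939
time_s: 11.95
ee_pos: [0.6298, 0.1669, 0.2379]
eef_rot: [3.141, 0.0, -0.211]
force: [-0.6, 0.2, -0.3]
grip_width: 0.0941
t 12.05 now [0.6298 0.1671 0.2381] rot [-1.800e+02 -1.000e-02 -1.207e+01] F [ 0.1 -0.2 -1.2] w 0.0941
  shift units [-0.    -0.018 -0.038] twist -0.009
[512   0  12 109 779] [517.6  53.5] [126. 129. 134.] ((737.275146484375, -46.395137786865234), (7.2465996742248535, 95.98854064941406), 89.03797912597656) 0.01568353297135694
[ 296  142   55  114 2370] [321.9 197.6] [114. 118. 123.] ((638.7552490234375, 164.70785522460938), (55.55651092529297, 120.17240905761719), 76.92406463623047) 0.016176308323183203
cover? [ 71 184  38 106 521] [ 89.3 237.4] [72. 74. 77.] ((649.6661376953125, 427.5540466308594), (9.88034439086914, 122.27530670166016), 85.4664306640625) 0.008346915469587213
cover? [ 32 190  40 100 539] [ 51.1 238.3] [78. 80. 83.] ((655.5718994140625, 466.53021240234375), (6.36037015914917, 116.06712341308594), 86.16902923583984) 0.00837281581458088
```

View pics/w8.png

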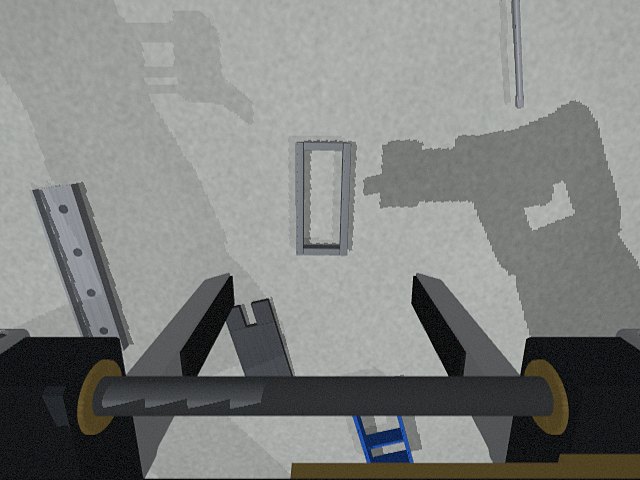

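The spacer in the wrist view is centred at (322,198). It measures 120.2 x 55.6 mm with its top at 16 mm, yaw -13.1°, so I'll grasp it.

```bash
python3 -c "
from h import *
goto([.6388,.1647,.022],-13.08)"
```

```text
t 12.05 now [0.6298 0.1671 0.2381] rot [-1.800e+02 -1.000e-02 -1.207e+01] F [ 0.1 -0.2 -1.2] w 0.0941
  shift units [0.185 0.01  4.322] twist 0.126
```

```bash
python3 -m creep '[[[0.1,0.01,0.6],0.1,1],[[0.18,0.01,1.3],0.126,1],[[0.18,0.01,2.1],0.126,1],[[0.18,0.01,2.9],0.126,1],[[0.18,0.01,3.5],0.126,1],[[0.18,0.01,3.9],0.126,1],[[0.18,0.01,4.1],0.126,1],[[0.18,0.01,4.1],0.126,1],[[0.18,0.01,4.1],0.126,1],[[0.18,0.01,4.1],0.126,1]]' 
python3 -c "
from h import *
for i in range(2): o,c,T=look('wrist')
goto([.6388,.1647,.022],-13.08)
save('w9.png',c['img'])"
```

```text
time_s: 13.05
ee_pos: [0.6391, 0.166, 0.0345]
eef_rot: [-3.141, -0.002, -0.227]
force: [1.1, 1.1, 1.2]
grip_width: 0.094
t 13.15 now [0.6389 0.166  0.0342] rot [-1.7996e+02 -9.0000e-02 -1.3000e+01] F [ 0.3  0.2 -0.6] w 0.094
  shift units [0.003 0.026 0.243] twist 0.01
```

View pics/w9.png

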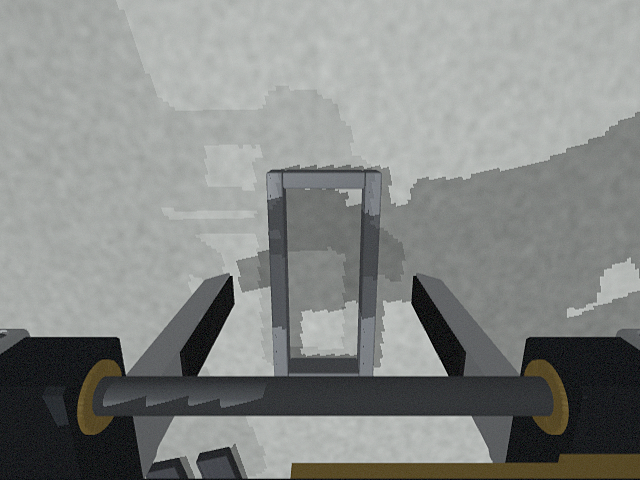

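```bash
python3 -m creep '[[[0,0.025,0.1],0.01,1],[[0,0.025,0.2],0.01,1],[[0,0.025,0.24],0.01,1],[[0,0.025,0.24],0.01,0.5],[[0,0.025,0.24],0.01,0.5],[[0,0.025,0.24],0.01,0.5],[[0,0.025,0.24],0.01,0.5],[[0,0.025,0.24],0.01,0.5],[[0,0.025,0.24],0.01,0.5],[[0,0.025,0.24],0.01,0.5]]' 30
python3 -m creep '[[[0,0,-0.3],0,0.5],[[0,0,-0.8],0,0.5],[[0,0,-1.6],0,0.5],[[0,0,-2.4],0,0.5],[[0,0,-2.8],0,0.5],[[0,0,-2.8],0,0.5],[[0,0,-2.8],0,0.5]]' 30
cat >> h.py <<'E'
def held(c,zt):
    Q=cloud(c,c["hand_eye"]);m=(abs(Q[...,2]-zt)<.004);m[:, :240]=0;m[:,400:]=0
    # restrict to part: |y|<.031
    m&=(abs(Q[...,1])<.0305)
    q=Q[m];fw=q[q[:,0]>.03]
    print("held z",np.median(q[:,2]).round(4),"x",q[:,0].min().round(4),q[:,0].max().round(4),"y@far",fw[:,1].min().round(4),fw[:,1].max().round(4),"rect far",cv2.minAreaRect((fw[:,:2]*1000).astype(np.float32)))
    for a,b in((.0,.02),(.03,.055)):
        t=q[(q[:,0]>a)&(q[:,0]<b)];print("  y range at x",a,b,t[:,1].min().round(4),t[:,1].max().round(4),"z left/right",[np.median(t[t[:,1]*s>.015][:,2]).round(4) for s in(1,-1)])
    e=q[(q[:,0]>.054)];print("  z far end",np.median(e[:,2]).round(4),"z near end",np.median(q[q[:,0]<-.05][:,2]).round(4))
E
python3 - <<'E'
from h import *
for i in range(4): o,c,T=look("wrist")
np.savez("pics/w10.npz",T=T,**c);save("w10.png",c["img"])
goto([.5357,-.2885,.16],-26.85)
held(c,.006)
E
```

```text
time_s: 14.15
ee_pos: [0.6382, 0.1647, 0.0211]
eef_rot: [-3.141, -0.0, -0.228]
force: [0.3, -0.2, 1.0]
grip_width: 0.0557
time_s: 14.85
ee_pos: [0.6379, 0.1646, 0.1608]
eef_rot: [3.142, 0.0, -0.228]
force: [-1.1, 0.3, -1.4]
grip_width: 0.0555
t 15.05 now [0.6377 0.1646 0.1594] rot [ 1.7994e+02  1.3000e-01 -1.3080e+01] F [-0.1 -0.5 -0.3] w 0.0556
  shift units [ 6.500e-02  9.288e+00 -2.000e-03] twist 1.721
held z 0.0049 x -0.0461 0.0609 y@far -0.028 0.0283 rect far ((45.4447021484375, 0.1629657745361328), (56.257957458496094, 30.902780532836914), 89.92266082763672)
  y range at x 0.0 0.02 -0.0304 0.0305 z left/right [np.float64(0.0049), np.float64(0.0049)]
  y range at x 0.03 0.055 -0.028 0.0283 z left/right [np.float64(0.0049), np.float64(0.005)]
  z far end 0.0049 z near end nan
  return _methods._mean(a, axis=axis, dtype=dtype,
  ret = ret.dtype.type(ret / rcount)
```

View pics/w10.png

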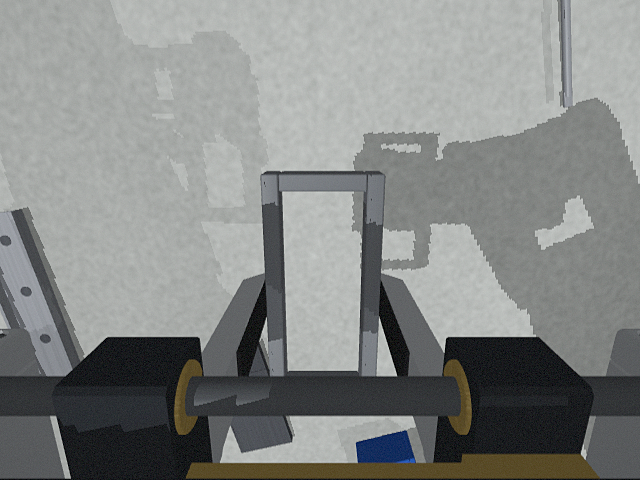

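The spacer is held flat. Its top is 4.9 mm below the TCP and its centre is 0.9 mm towards tool +x, which I'll compensate. Moving over the nest.

```bash
python3 -m creep '[[[0,0.5,0],0.1,0.5],[[0,1.3,0],0.2,0.5],[[0,2.2,0],0.4,0.5],[[0,3.1,0],0.6,0.5],[[0,4,0],0.8,0.5],[[0,4.9,0],1,0.5],[[0,5.8,0],1.2,0.5],[[0,6.7,0],1.4,0.5],[[0.05,7.6,0],1.6,0.5],[[0.05,8.4,0],1.72,0.5],[[0.05,8.9,0],1.72,0.5],[[0.05,9.2,0],1.72,0.5]]'
python3 -m creep '[[[0,0.08,0],0,0.5],[[0,0.08,0],0,0.5],[[0,0.08,0],0,0.5],[[0,0.08,0],0,0.5]]'
python3 -c "
from h import *
for i in range(3): o,c,T=look('wrist')
np.savez('pics/w11.npz',T=T,**c);save('w11.png',c['img'])
goto([.5349,-.2881,.0669],-26.85)"
```

```text
time_s: 16.25
ee_pos: [0.5356, -0.2857, 0.1601]
eef_rot: [3.142, 0.001, -0.47]
force: [0.2, 1.3, -0.8]
grip_width: 0.0553
time_s: 16.65
ee_pos: [0.5351, -0.2864, 0.161]
eef_rot: [-3.142, 0.0, -0.467]
force: [-0.7, -0.5, -0.2]
grip_width: 0.0558
t 16.8 now [ 0.5349 -0.2869  0.161 ] rot [-1.80e+02 -1.00e-02 -2.68e+01] F [-0.2 -0.1 -1. ] w 0.0556
  shift units [0.01  0.021 1.882] twist 0.007
```

View pics/w11.png

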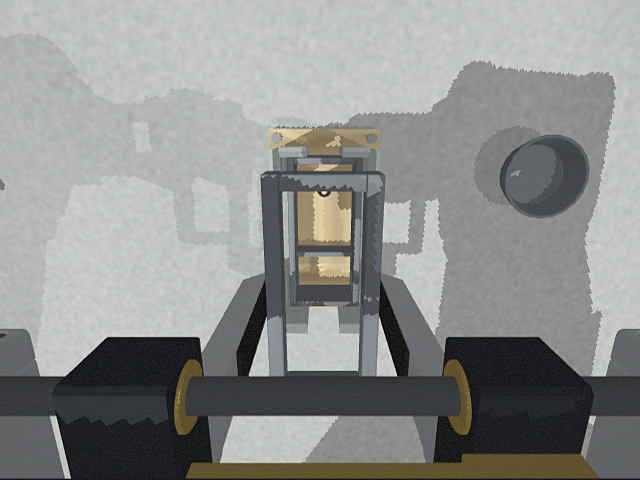

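```bash
python3 -m creep '[[[0.01,0.02,0.3],0,0.5],[[0.01,0.02,0.7],0,0.5],[[0.01,0.02,1],0,0.5],[[0.01,0.02,1.1],0,0.5],[[0.01,0.02,1.1],0,0.5],[[0.01,0.02,1.1],0,0.5],[[0.01,0.02,1.1],0,0.5]]'
cat >> h.py <<'E'
def nestrel(c,T):
    P=cloud(c,T);Q=cloud(c,c["hand_eye"])
    m=(P[...,2]>.004)&(P[...,2]<.016)&(c["img"][...,0].astype(int)-c["img"][...,2]>15)
    m[155:]=0;q=Q[m];print("base far x",np.percentile(q[:,0],99).round(4),"(.080) y",np.percentile(q[:,1],[1,99]).round(4))
    m=(P[...,2]>.074)&(P[...,2]<.085)&(abs(Q[...,1])<.045)&(Q[...,0]>.055)&(Q[...,0]<.075);m[172:]=0
    q=Q[m];print("far angle tops n",m.sum(),"x max",q[:,0].max().round(4),"(.068) y",q[:,1].min().round(4),q[:,1].max().round(4))
E
python3 -c "
from h import *
for i in range(4): o,c,T=look('wrist')
np.savez('pics/w12.npz',T=T,**c);save('w12.png',c['img'])
nestrel(c,T);held(c,.0049)
goto([.5349,-.2881,.0669],-26.85)" 2>/dev/null
```

```text
time_s: 17.5
ee_pos: [0.535, -0.2888, 0.1068]
eef_rot: [3.141, -0.001, -0.468]
force: [-0.4, 0.0, -0.6]
grip_width: 0.0555
base far x 0.0804 (.080) y [-0.0447  0.0438]
far angle tops n 1147 x max 0.0688 (.068) y -0.0367 0.0358
held z 0.0049 x -0.0465 0.061 y@far -0.0277 0.0285 rect far ((45.49394226074219, 0.37233924865722656), (30.983028411865234, 56.15569305419922), 0.00047834913129918277)
  y range at x 0.0 0.02 -0.0304 0.0304 z left/right [np.float64(0.0049), np.float64(0.0049)]
  y range at x 0.03 0.055 -0.0277 0.0285 z left/right [np.float64(0.0049), np.float64(0.0049)]
  z far end 0.0049 z near end nan
t 17.7 now [ 0.5348 -0.2887  0.1064] rot [ 1.7999e+02 -4.0000e-02 -2.6840e+01] F [-0.2  0.2 -0.7] w 0.0554
  shift units [-0.004 -0.012  0.789] twist 0.002
```

View pics/w12.png

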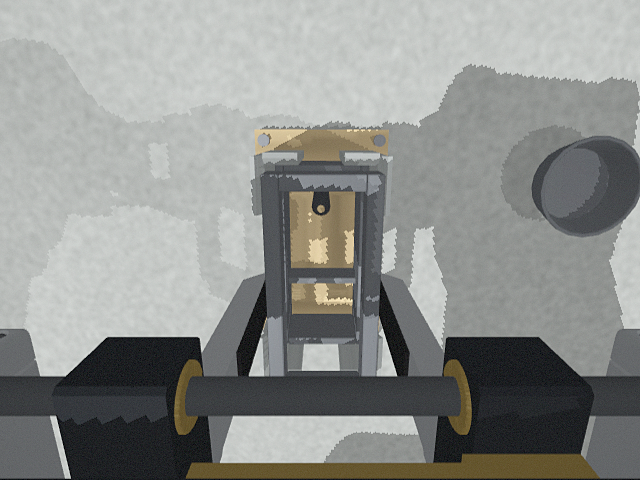

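Correcting y by -0.6 mm, then lowering.

```bash
python3 -m creep '[[[-0.004,-0.013,0.05],0,0.5],[[-0.004,-0.013,0.12],0,0.5],[[-0.004,-0.013,0.2],0,0.5],[[-0.004,-0.013,0.3],0,0.5],[[-0.004,-0.013,0.4],0,0.5],[[-0.004,-0.013,0.5],0,0.5],[[-0.004,-0.013,0.6],0,0.5],[[-0.004,-0.013,0.68],0,0.5],[[-0.004,-0.013,0.72],0,0.5],[[-0.004,-0.013,0.75],0,0.5],[[-0.004,-0.013,0.75],0,0.5]]'
python3 -c "
from h import *
for i in range(2): o,c,T=look('wrist')
goto([.5349,-.2881,.0669],-26.85)"
```

```text
time_s: 18.8
ee_pos: [0.5348, -0.2879, 0.0684]
eef_rot: [-3.142, 0.0, -0.468]
force: [0.4, 0.0, 0.2]
grip_width: 0.0553
t 18.9 now [ 0.5349 -0.288   0.0686] rot [-1.800e+02 -2.000e-02 -2.684e+01] F [ 1.1  0.4 -0.7] w 0.0557
  shift units [0.002 0.001 0.034] twist 0.001
```

```bash
python3 -m creep '[[[0,0,0.015],0,0.5],[[0,0,0.03],0,0.5],[[0,0,0.04],0,0.5],[[0,0,0.05],0,0.5],[[0,0,0.05],0,0.5]]'
python3 -c "
from h import *
goto([.5349,-.2881,.0669],-26.85)"
```

```text
time_s: 19.4
ee_pos: [0.5349, -0.288, 0.067]
eef_rot: [3.142, -0.001, -0.468]
force: [-4.7, 2.8, 9.3]
grip_width: 0.0559
t 19.4 now [ 0.5349 -0.288   0.067 ] rot [ 1.800e+02 -3.000e-02 -2.684e+01] F [-4.7  2.8  9.3] w 0.0559
  shift units [0.001 0.001 0.003] twist 0.001
```

The spacer touches the liner at the predicted 67.0 mm with 9 N. Releasing and lifting.

```bash
python3 -m creep '[[[0,0,0],0,0.7],[[0,0,0],0,0.85],[[0,0,0],0,0.85],[[0,0,0],0,0.85],[[0,0,-0.3],0,0.85],[[0,0,-0.9],0,0.85],[[0,0,-1.6],0,0.9],[[0,0,-2.3],0,1],[[0,0,-2.9],0,1],[[0,0,-3],0,1],[[0,0,-3],0,1]]'
python3 - <<'E'
from h import *
o,c,T=look("wrist")
np.savez("pics/w13.npz",T=T,**c);save("w13.png",c["img"])
goto([.467,.278,.24],1)
P=cloud(c,T)
m=((P[...,2]>.056)&(P[...,2]<.068)).astype(np.uint8);m[:100]=0;m[:,:200]=0;m[:,440:]=0;m[340:]=0
k,l,s,ce=cv2.connectedComponentsWithStats(m)
for i in range(1,k):
    if s[i,4]>100:
        q=P[l==i];print(s[i],np.percentile(q[:,2],[5,50,95]).round(4),cv2.minAreaRect((q[:,:2]*1000).astype(np.float32)))
        A=np.c_[q[:,:2],np.ones(len(q))];w=abs(q[:,2]-np.median(q[:,2]))<.003;print("slope",np.linalg.lstsq(A[w],q[w,2],rcond=None)[0])
E
```

```text
time_s: 20.5
ee_pos: [0.5349, -0.2881, 0.2174]
eef_rot: [3.141, -0.002, -0.468]
force: [-0.7, 1.1, 0.5]
grip_width: 0.0942
t 20.55 now [ 0.5346 -0.2878  0.2158] rot [-1.800e+02  1.000e-02 -2.684e+01] F [-0.5  0.7  0.2] w 0.0935
  shift units [-6.316 -9.487 -0.482] twist -3.48
[ 284  154   77  139 3697] [0.0593 0.0621 0.0637] ((533.794921875, -286.51177978515625), (68.72730255126953, 126.07764434814453), 64.68441009521484)
slope [ 0.00090562 -0.00181076  0.06109693]
```

View pics/w13.png

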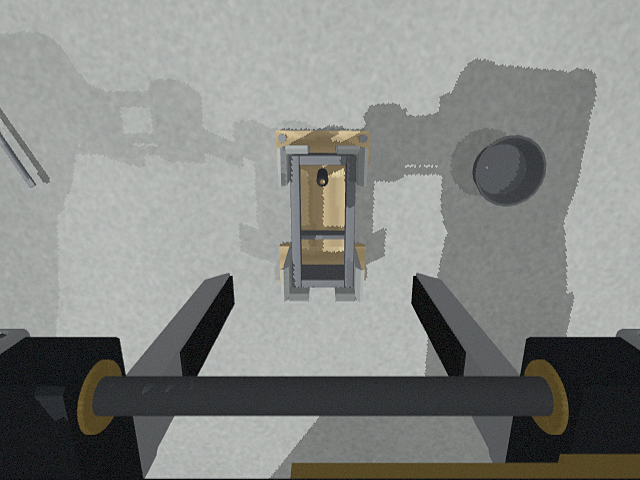

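The spacer lies flat in the nest with its top at 62.1 mm (expected 62) and no measurable slope. Now the cover.

```bash
python3 -m creep '[[[-0.3,-0.5,-0.5],-0.2,1],[[-0.8,-1.2,-0.5],-0.4,1],[[-1.3,-2,-0.5],-0.7,1],[[-1.8,-2.7,-0.5],-1,1],[[-2.3,-3.5,-0.5],-1.3,1],[[-2.8,-4.2,-0.5],-1.6,1],[[-3.3,-5,-0.5],-1.8,1],[[-3.8,-5.7,-0.5],-2.1,1],[[-4.3,-6.5,-0.5],-2.4,1],[[-4.8,-7.2,-0.5],-2.7,1],[[-5.3,-8,-0.5],-3,1],[[-5.8,-8.7,-0.5],-3.3,1]]'
python3 -m creep '[[[-0.4,-0.6,0],-0.18,1],[[-0.52,-0.79,0],-0.18,1],[[-0.52,-0.79,0],-0.18,1],[[-0.52,-0.79,0],-0.18,1],[[-0.52,-0.79,0],-0.18,1]]'
python3 - <<'E'
from h import *
for i in range(3): o,c,T=look("wrist")
goto([.467,.278,.24],1)
np.savez("pics/w14.npz",T=T,**c);save("w14.png",c["img"])
P=cloud(c,T)
m=((P[...,2]>.0045)&(P[...,2]<.0125)).astype(np.uint8);m[290:]=0
k,l,s,ce=cv2.connectedComponentsWithStats(m)
for i in range(1,k):
    if s[i,4]>400:
        q=P[l==i];print("cover?",s[i],ce[i].round(1),c["img"][l==i].mean(0).round(),cv2.minAreaRect((q[:,:2]*1000).astype(np.float32)),np.median(q[:,2]))
E
```

```text
time_s: 21.75
ee_pos: [0.4715, 0.233, 0.2396]
eef_rot: [3.141, 0.002, -0.006]
force: [1.2, -0.4, -0.5]
grip_width: 0.094
time_s: 22.25
ee_pos: [0.4473, 0.2697, 0.2407]
eef_rot: [3.141, 0.0, 0.016]
force: [1.1, 0.3, -0.0]
grip_width: 0.0941
t 22.4 now [0.4472 0.27   0.2409] rot [180.     0.     0.91] F [ 0.3 -0.4 -0.2] w 0.0941
  shift units [ 0.399 -0.153  0.018] twist -0.011
cover? [111   0  15 141 862] [118.  69.] [93. 95. 99.] ((579.2388305664062, 472.67645263671875), (5.082581043243408, 128.39031982421875), 85.56969451904297) 0.01017240982095663
cover? [155   0  12 145 770] [160.9  70.2] [ 98. 101. 105.] ((578.23681640625, 433.52484130859375), (10.194668769836426, 132.53623962402344), 85.42680358886719) 0.010515950836851057
cover? [ 287  122   55  114 5541] [315.3 180.3] [78. 81. 87.] ((476.52093505859375, 277.8128356933594), (120.26750946044922, 55.37268829345703), 1.8852860927581787) 0.008326889693605899
```

View pics/w14.png

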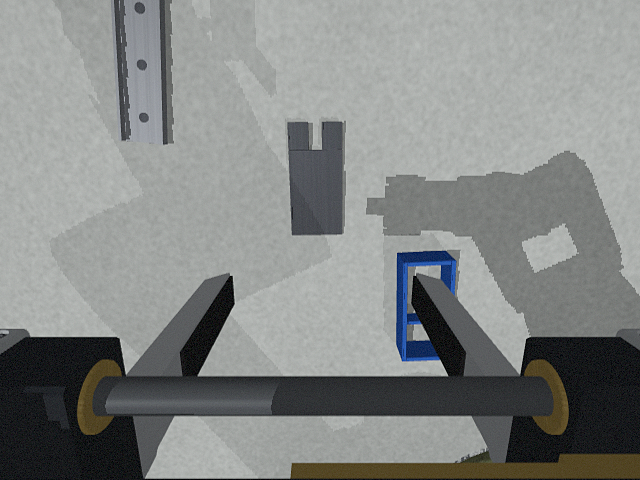

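The cover in the wrist view is centred at (315,180). It measures 120.3 x 55.4 mm with its top at 8.3 mm, yaw 1.9°. The notch at (317,136) points to tool +x, the same way as the pin end. Grasping.

```bash
python3 -c "
from h import *
goto([.4765,.2778,.033],1.89)"
```

```text
t 22.4 now [0.4472 0.27   0.2409] rot [180.     0.     0.91] F [ 0.3 -0.4 -0.2] w 0.0941
  shift units [ 0.589 -0.146  4.158] twist -0.122
```

```bash
python3 -m creep '[[[0.2,-0.08,0.5],-0.1,1],[[0.5,-0.13,1.2],-0.12,1],[[0.59,-0.146,2],-0.12,1],[[0.59,-0.146,2.8],-0.12,1],[[0.59,-0.146,3.4],-0.12,1],[[0.59,-0.146,3.9],-0.12,1],[[0.59,-0.146,4.15],-0.12,1],[[0.59,-0.146,4.15],-0.12,1],[[0.59,-0.146,4.15],-0.12,1],[[0.59,-0.146,4.15],-0.12,1]]'
python3 -c "
from h import *
for i in range(3): o,c,T=look('wrist')
goto([.4765,.2778,.0205],1.89)
P=cloud(c,T);m=((P[...,2]>.005)&(P[...,2]<.0125)).astype(np.uint8);m[:,:240]=0;m[:,400:]=0;m[375:]=0
q=P[m>0];print(cv2.minAreaRect((q[:,:2]*1000).astype(np.float32)),np.median(q[:,2]));d=P[380:,:][...,2];print('desk',np.median(P[:150][...,2]))
save('w15.png',c['img'])"
```

```text
time_s: 23.4
ee_pos: [0.4768, 0.2789, 0.0349]
eef_rot: [-3.141, -0.002, 0.034]
force: [-0.4, 0.6, 0.0]
grip_width: 0.094
t 23.55 now [0.4765 0.2788 0.0344] rot [-1.7996e+02 -8.0000e-02  1.9600e+00] F [-0.1  0.5  0.3] w 0.0938
  shift units [-0.001  0.021  0.278] twist 0.009
((477.15985107421875, 277.7514343261719), (119.4041748046875, 56.3043098449707), 1.8619974851608276) 0.008258158491799866
desk 0.00032844418496549843
```

View pics/w15.png

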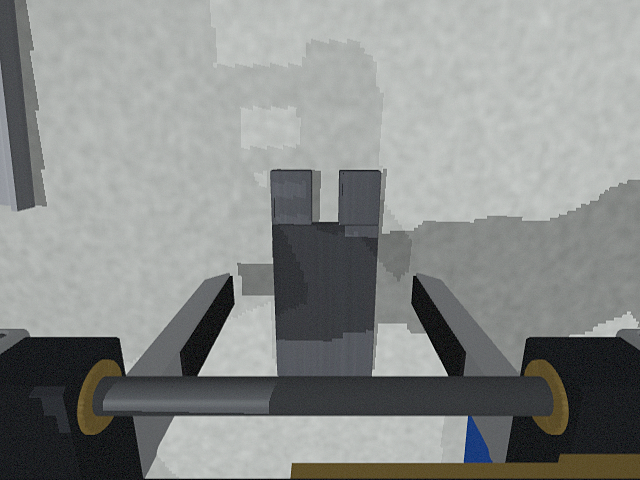

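```bash
python3 -m creep '[[[0,0.02,0.1],0.01,1],[[0,0.02,0.2],0.01,1],[[0,0.02,0.27],0.01,1],[[0,0.02,0.27],0.01,1],[[0,0.02,0.27],0.01,0.5],[[0,0.02,0.27],0.01,0.5],[[0,0.02,0.27],0.01,0.5],[[0,0.02,0.27],0.01,0.5],[[0,0.02,0.27],0.01,0.5],[[0,0.02,0.27],0.01,0.5],[[0,0.02,0.27],0.01,0.5]]' 45
python3 -m creep '[[[0,0,-0.15],0,0.5],[[0,0,-0.3],0,0.5],[[0,0,-0.3],0,0.5]]' 45
python3 - <<'E' 2>/dev/null
from h import *
for i in range(2): o,c,T=look("wrist")
np.savez("pics/w16.npz",T=T,**c);save("w16.png",c["img"])
goto([.5357,-.2885,.17],-26.85)
held(c,.0125)
o,c,T=look("side");save("d16.png",c["img"],4,(280,330,440,450))
E
```

```text
time_s: 24.65
ee_pos: [0.4761, 0.2776, 0.0199]
eef_rot: [-3.142, -0.0, 0.033]
force: [-1.0, 0.1, 0.3]
grip_width: 0.0556
time_s: 24.95
ee_pos: [0.4767, 0.2779, 0.0363]
eef_rot: [-3.141, -0.002, 0.033]
force: [-0.2, 0.0, -1.3]
grip_width: 0.0555
t 25.05 now [0.4763 0.2777 0.0353] rot [-1.7998e+02 -3.0000e-02  1.8800e+00] F [-0.  -0.5 -1.4] w 0.0552
  shift units [ 0.819 11.356 -2.697] twist 3.591
held z 0.0117 x -0.0498 0.0609 y@far -0.0281 0.028 rect far ((45.44185256958008, -0.03759574890136719), (30.872594833374023, 56.1569709777832), 0.017939405515789986)
  y range at x 0.0 0.02 -0.0305 0.0305 z left/right [np.float64(0.0117), np.float64(0.0117)]
  y range at x 0.03 0.055 -0.0281 0.028 z left/right [np.float64(0.0116), np.float64(0.0117)]
  z far end 0.0118 z near end nan
```

View pics/w16.png

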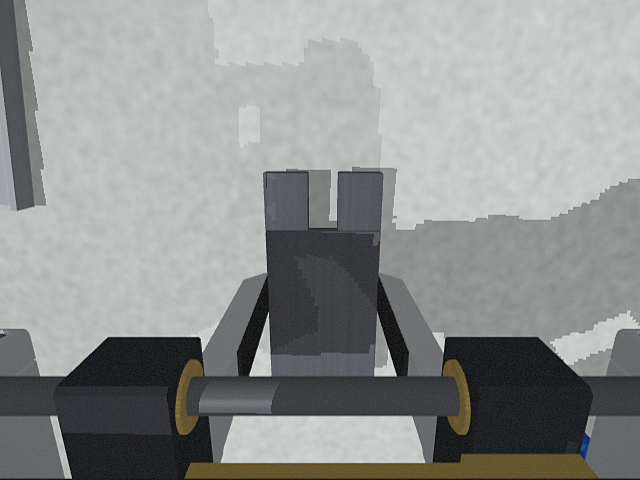

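View pics/d16.png

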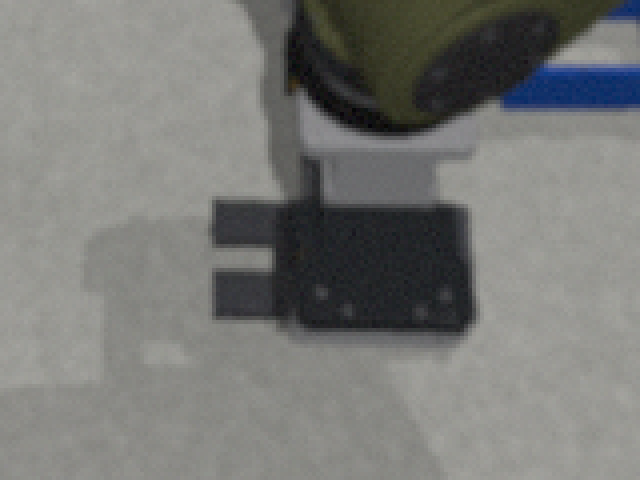

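The cover is held flat and level with its notch forward. Its centre is 0.9 mm towards tool +x, which I'll compensate. Lifting and moving across.

```bash
python3 -m creep '[[[0,0,-0.4],0,0.5],[[0,0,-1],0,0.5],[[0,0.1,-1.7],0,0.5],[[0,0.4,-2.4],0.1,0.5],[[0.1,0.9,-2.7],0.3,0.5],[[0.1,1.6,-2.7],0.5,0.5],[[0.2,2.3,-2.7],0.7,0.5],[[0.2,3,-2.7],1,0.5],[[0.3,3.7,-2.7],1.2,0.5],[[0.3,4.4,-2.7],1.4,0.5],[[0.4,5.1,-2.7],1.6,0.5],[[0.4,5.5,-2.7],1.8,0.5]]' 45
python3 -c "
from h import *
goto([.5349,-.2881,.17],-26.85)"
```

```text
time_s: 26.3
ee_pos: [0.5052, 0.0012, 0.1698]
eef_rot: [3.141, 0.0, -0.221]
force: [0.4, -0.6, -1.1]
grip_width: 0.0556
t 26.3 now [0.5052 0.0012 0.1698] rot [ 1.7999e+02  1.0000e-02 -1.2670e+01] F [ 0.4 -0.6 -1.1] w 0.0556
  shift units [ 1.848e+00  5.516e+00 -4.000e-03] twist 1.773
```

```bash
python3 -m creep '[[[0.2,0.6,0],0.2,0.5],[[0.4,1.3,0],0.4,0.5],[[0.7,2,0],0.6,0.5],[[0.9,2.7,0],0.9,0.5],[[1.1,3.4,0],1.1,0.5],[[1.4,4.1,0],1.4,0.5],[[1.6,4.7,0],1.6,0.5],[[1.8,5.2,0],1.77,0.5],[[1.85,5.5,0],1.77,0.5],[[1.85,5.5,0],1.77,0.5],[[1.85,5.5,0],1.77,0.5],[[1.85,5.5,0],1.77,0.5]]' 45
python3 -c "
from h import *
for i in range(3): o,c,T=look('wrist')
goto([.5349,-.2881,.0818],-26.85);held(c,.0117)" 2>/dev/null
```

```text
time_s: 27.5
ee_pos: [0.5359, -0.2839, 0.17]
eef_rot: [-3.141, 0.0, -0.464]
force: [0.6, 0.6, -0.7]
grip_width: 0.055
t 27.65 now [ 0.536  -0.2842  0.1702] rot [-1.800e+02 -1.000e-02 -2.661e+01] F [-0.1 -0.5 -1.5] w 0.055
  shift units [0.015 0.079 1.767] twist 0.03
held z 0.0117 x -0.0499 0.0609 y@far -0.0276 0.0286 rect far ((45.44364929199219, 0.4737815856933594), (56.2412223815918, 30.871747970581055), 89.99247741699219)
  y range at x 0.0 0.02 -0.0304 0.0305 z left/right [np.float64(0.0117), np.float64(0.0118)]
  y range at x 0.03 0.055 -0.0276 0.0286 z left/right [np.float64(0.0117), np.float64(0.0117)]
  z far end 0.0117 z near end nan
```

```bash
python3 -m creep '[[[0.015,0.08,0.2],0.03,0.5],[[0.015,0.08,0.5],0.03,0.5],[[0.015,0.08,0.8],0.03,0.5],[[0.015,0.08,1],0.03,0.5],[[0.015,0.08,1.14],0.03,0.5],[[0.015,0.08,1.14],0.03,0.5],[[0.015,0.08,1.14],0.03,0.5],[[0.015,0.08,1.14],0.03,0.5]]' 45
python3 -c "
from h import *
for i in range(4): o,c,T=look('wrist')
np.savez('pics/w17.npz',T=T,**c);save('w17.png',c['img'])
nestrel(c,T);held(c,.0117)
P=cloud(c,T);Q=cloud(c,c['hand_eye']);m=(P[...,2]>.06)&(P[...,2]<.085)&(abs(Q[...,1])<.007)&(Q[...,0]>.03)&(Q[...,0]<.05)
print('pin',m.sum(),Q[m].min(0).round(4),Q[m].max(0).round(4))
goto([.5349,-.2881,.0818],-26.85)" 2>/dev/null
```

```text
time_s: 28.45
ee_pos: [0.535, -0.2891, 0.1136]
eef_rot: [3.142, -0.001, -0.47]
force: [0.7, -0.4, -1.3]
grip_width: 0.0552
base far x 0.0804 (.080) y [-0.045   0.0435]
far angle tops n 1069 x max 0.0685 (.068) y -0.0371 0.0354
held z 0.0118 x -0.05 0.0609 y@far -0.0275 0.0286 rect far ((45.463111877441406, 0.5168552398681641), (30.925504684448242, 56.114356994628906), 0.006961995270103216)
  y range at x 0.0 0.02 -0.0305 0.0305 z left/right [np.float64(0.0117), np.float64(0.0118)]
  y range at x 0.03 0.055 -0.0275 0.0286 z left/right [np.float64(0.0117), np.float64(0.0118)]
  z far end 0.0118 z near end nan
pin 264 [ 0.0358 -0.0058  0.0326] [0.0456 0.0041 0.0531]
t 28.65 now [ 0.5348 -0.2891  0.1133] rot [ 1.800e+02 -4.000e-02 -2.692e+01] F [ 0.3 -0.6 -1.5] w 0.0554
  shift units [-0.008 -0.018  0.631] twist -0.009
```

View pics/w17.png

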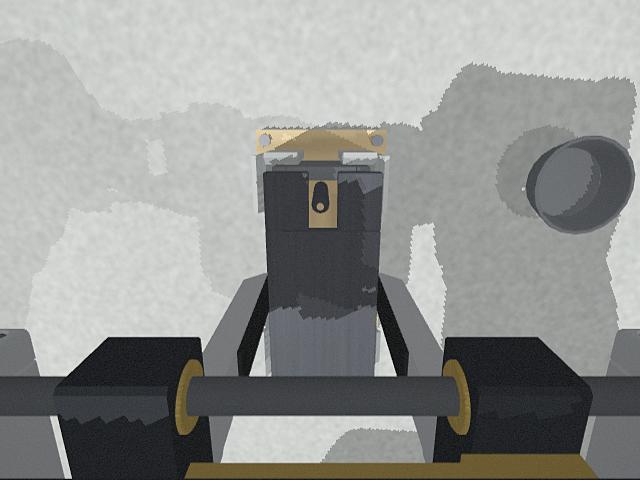

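The pin shows inside the notch at (320,203). Relative to the nest the cover needs -1.25 mm in y and -0.35 mm in x. I'll correct that and go down to the start of the flare.

```bash
python3 -m creep '[[[-0.007,-0.025,0],-0.009,0.5],[[-0.007,-0.025,0.04],-0.009,0.5],[[-0.007,-0.025,0.1],-0.009,0.5],[[-0.007,-0.025,0.17],-0.009,0.5],[[-0.007,-0.025,0.24],-0.009,0.5],[[-0.007,-0.025,0.24],-0.009,0.5],[[-0.007,-0.025,0.24],-0.009,0.5]]' 45
python3 -c "
from h import *
for i in range(3): o,c,T=look('wrist')
np.savez('pics/w18.npz',T=T,**c);save('w18.png',c['img'],4,(240,120,400,260))
nestrel(c,T);held(c,.0117)
P=cloud(c,T);Q=cloud(c,c['hand_eye']);m=(P[...,2]>.06)&(P[...,2]<.085)&(abs(Q[...,1])<.006)&(Q[...,0]>.034)&(Q[...,0]<.05)
print('pin',m.sum(),Q[m].min(0).round(4),Q[m].max(0).round(4))
goto([.5349,-.2881,.0818],-26.85)" 2>/dev/null
```

```text
time_s: 29.35
ee_pos: [0.5349, -0.2877, 0.1008]
eef_rot: [-3.142, 0.0, -0.469]
force: [-0.2, -0.9, -0.8]
grip_width: 0.0555
base far x 0.0809 (.080) y [-0.0438  0.0448]
far angle tops n 1240 x max 0.0691 (.068) y -0.0359 0.0365
held z 0.0117 x -0.0499 0.0609 y@far -0.0275 0.0285 rect far ((45.4642219543457, 0.5170669555664062), (56.05220031738281, 30.912063598632812), 89.9827880859375)
  y range at x 0.0 0.02 -0.0302 0.0305 z left/right [np.float64(0.0117), np.float64(0.0117)]
  y range at x 0.03 0.055 -0.0275 0.0285 z left/right [np.float64(0.0117), np.float64(0.0118)]
  z far end 0.0117 z near end nan
pin 300 [ 0.0364 -0.0045  0.02  ] [0.0461 0.0054 0.0411]
t 29.5 now [ 0.535  -0.2878  0.1011] rot [ 1.800e+02 -2.000e-02 -2.685e+01] F [-0.6  0.  -0.5] w 0.0552
  shift units [0.    0.007 0.386] twist 0.0
```

View pics/w18.png

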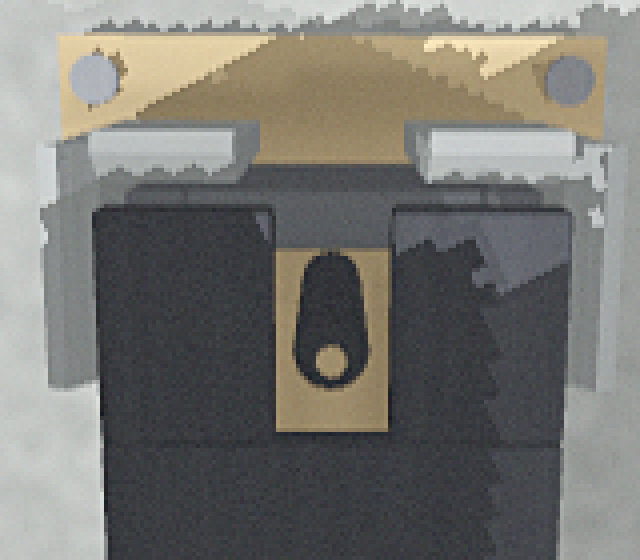

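The enlarged crop shows the pin at (331,340) centred in the notch, which spans x 275–388. Cover and nest agree to about 0.2 mm, so I'll lower it.

```bash
python3 -m creep '[[[0.003,0,0.05],0,0.5],[[0.003,0,0.1],0,0.5],[[0.003,0,0.16],0,0.5],[[0.003,0,0.22],0,0.5],[[0.003,0,0.28],0,0.5],[[0.003,0,0.32],0,0.5],[[0.003,0,0.35],0,0.5],[[0.003,0,0.35],0,0.5]]' 45
python3 -c "
from h import *
for i in range(2): o,c,T=look('wrist')
nestrel(c,T);held(c,.0117)
goto([.5349,-.2881,.0818],-26.85)" 2>/dev/null
```

```text
time_s: 30.3
ee_pos: [0.535, -0.2877, 0.0832]
eef_rot: [-3.142, 0.0, -0.469]
force: [0.2, 0.3, -1.2]
grip_width: 0.0552
base far x 0.0808 (.080) y [-0.0437  0.0448]
far angle tops n 1350 x max 0.0691 (.068) y -0.0356 0.0365
held z 0.0117 x -0.0514 0.0675 y@far -0.0305 0.0305 rect far ((48.73955535888672, -0.016025543212890625), (37.50822830200195, 60.993064880371094), 0.0847523957490921)
  y range at x 0.0 0.02 -0.0303 0.0305 z left/right [np.float64(0.0117), np.float64(0.0117)]
  y range at x 0.03 0.055 -0.0305 0.0305 z left/right [np.float64(0.0117), np.float64(0.0117)]
  z far end 0.0115 z near end 0.0151
t 30.4 now [ 0.5351 -0.2878  0.0835] rot [ 1.800e+02 -1.000e-02 -2.685e+01] F [-0.2  0.3 -0.1] w 0.0554
  shift units [-0.001  0.007  0.034] twist 0.0
```

```bash
python3 -m creep '[[[0,0,0.015],0,0.5],[[0,0,0.03],0,0.5],[[0,0,0.04],0,0.5],[[0,0,0.05],0,0.5],[[0,0,0.05],0,0.5]]' 45
python3 -c "
from h import *
goto([.5349,-.2881,.0818],-26.85)"
```

```text
time_s: 30.9
ee_pos: [0.5352, -0.2878, 0.0819]
eef_rot: [3.142, -0.0, -0.469]
force: [-4.9, 2.5, 8.5]
grip_width: 0.0554
t 30.9 now [ 0.5352 -0.2878  0.0819] rot [ 1.800e+02 -3.000e-02 -2.685e+01] F [-4.9  2.5  8.5] w 0.0554
  shift units [-0.002  0.007  0.002] twist 0.0
```

The cover touches at 81.9 mm with 8.5 N, as predicted. Releasing slowly and lifting.

```bash
python3 -m creep '[[[0,0,0],0,0.65],[[0,0,0],0,0.8],[[0,0,0],0,0.85],[[0,0,0],0,0.85],[[0,0,-0.3],0,0.85],[[0,0,-0.9],0,0.85],[[0,0,-1.6],0,0.9],[[0,0,-2.3],0,1],[[0,0,-2.7],0,1],[[0,0,-2.7],0,1],[[0,0,-2.7],0,1],[[0,0,-2.7],0,1]]'
python3 - <<'E'
from h import *
for i in range(3): o,c,T=look("wrist")
np.savez("pics/w20.npz",T=T,**c);save("w20.png",c["img"])
goto([.535,-.288,.24],-26.85)
P=cloud(c,T)
m=((P[...,2]>.066)&(P[...,2]<.0735)&(c["img"].max(-1)<110)).astype(np.uint8);m[:100]=0;m[:,:200]=0;m[:,440:]=0;m[340:]=0
k,l,s,ce=cv2.connectedComponentsWithStats(m)
for i in range(1,k):
    if s[i,4]>300:
        q=P[l==i];print(s[i],np.percentile(q[:,2],[2,50,98]).round(4),cv2.minAreaRect((q[:,:2]*1000).astype(np.float32)))
        print("slope",np.linalg.lstsq(np.c_[q[:,:2],np.ones(len(q))],q[:,2],rcond=None)[0])
o,c,T=look("side");save("d20.png",c["img"],5,(270,110,400,230))
o,c,T=look("scene");save("s20.png",c["img"])
E
```

```text
time_s: 32.1
ee_pos: [0.5347, -0.2875, 0.2148]
eef_rot: [-3.141, 0.002, -0.469]
force: [-0.0, 0.5, -0.8]
grip_width: 0.0939
t 32.25 now [ 0.5349 -0.2876  0.215 ] rot [-1.7999e+02  9.0000e-02 -2.6850e+01] F [ 0.3 -0.3  0.4] w 0.0938
  shift units [ 0.005  0.005 -0.5  ] twist 0.0
[ 289  155   69  139 8397] [0.0688 0.0702 0.0717] ((534.95751953125, -287.59869384765625), (57.93180847167969, 121.94793701171875), 63.3684196472168)
slope [ 0.00054582 -0.00120855  0.06958754]
```

View pics/w20.png

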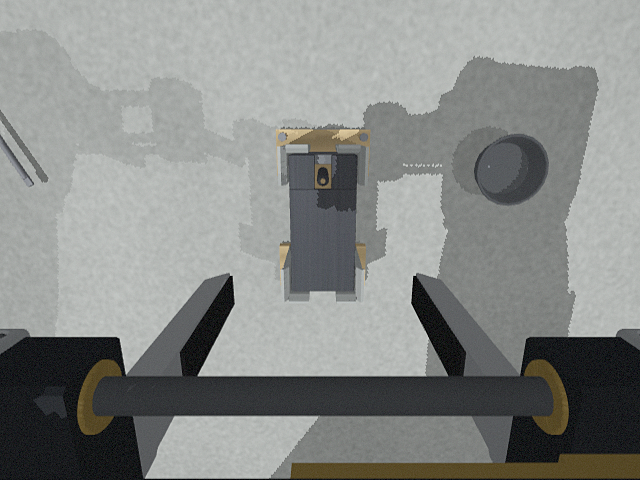

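View pics/d20.png

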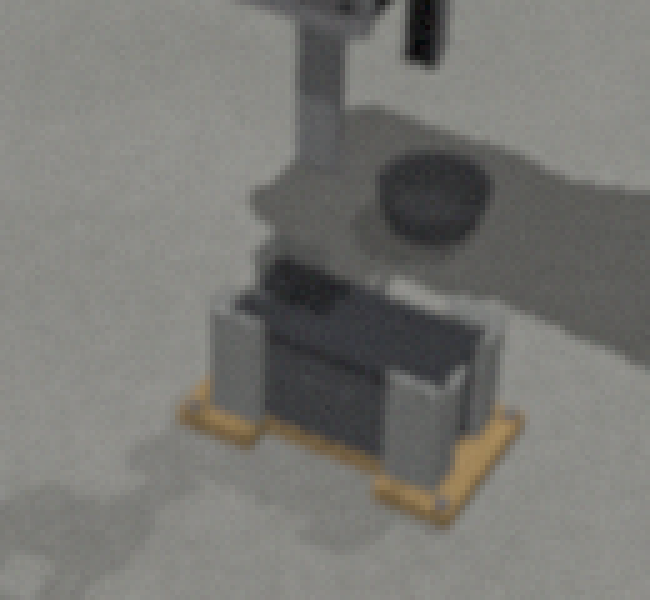

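View pics/s20.png

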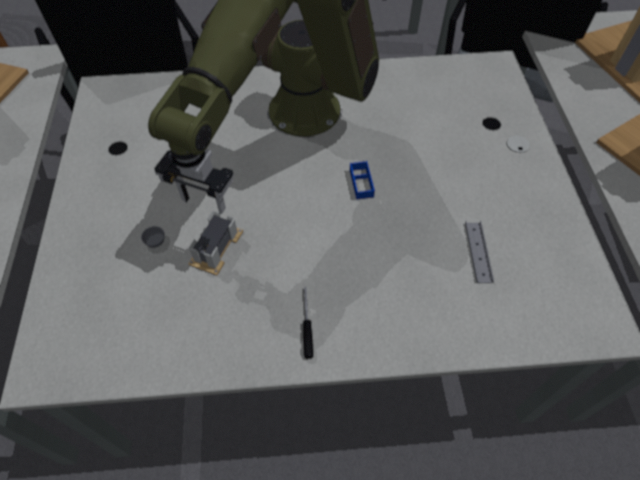

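The cover lies flat at z = 70.2 mm (expected 70) with a slope of about 0.001. The pin at (322,176) stands in the notch, and the side view shows a level, closed stack. The gripper is open, 0.13 m clear of the stack. The bystanders and the blue look-alike are at the same pixels as at the start. Handing in.

```bash
python3 -c "
from station import ctrl
print(ctrl.hand_in())"
```

```text
the job is handed in; nothing more can be done
None
```

I put the cable outlet together in the nest and handed it in at about 32 s. The grey liner went in first, then the spacer, then the cover with its notch over the pin. Each part was lowered until light contact (8–14 N upward force at the wrist) and then released.

- **Heights:** the part tops measured 46 mm, 62.1 mm and 70.2 mm above the desk, against 46, 62 and 70 mm expected. The spacer and cover showed no meaningful tilt (about 0.001–0.002).
- **Cover and gripper:** the pin stands inside the cover's notch. The gripper is open and well clear of the stack.
- **Left alone:** the screwdriver, grommet cup, drawer slide and blue look-alike appear in the same places as at the start.
- **Disagreements:** the first centre estimates for the nest from the fixed cameras were 8–18 mm off, so I used the wrist camera for all positions. The arm was repeatedly about 1–1.5 mm off sideways after long moves, and I corrected this above the nest before each insertion. No final check failed.

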